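# Put the packing offcuts and the glue bottle back in their holders

### The job

Clear the saw's side table: put each of the three loose offcuts (long slim, large broad, small nearly square) flat on the floor of the tray that is made to its shape, and stand the loose glue bottle upright on the floor of the bottle caddy, between the two bottles already there, gently shifting them apart first if they leave too little room. All three bottles must end upright in the caddy, and everything let go.

Things in the scene. Friction and masses are not known exactly. Their poses are not given: they have to be found in the camera images.
- long_block: The long slim grey offcut: a plain rectangular offcut 111 long, 31 wide and 22 high (mm), about 33 g, loose, lying flat. Origin: centre of its underside, z up. Its long edges do not run along its own axes: they run 94.6 degrees counter-clockwise (seen from above) from its own x axis. Pinch it across its 31 mm width, high on its sides.
- large_block: The large broad red-brown offcut: a plain rectangular offcut 87 long, 56 wide and 23 high (mm), about 67 g, loose, lying flat. Origin: centre of its underside, z up. Its long edges do not run along its own axes: they run 161.1 degrees counter-clockwise (seen from above) from its own x axis. Pinch it across its 56 mm width, high on its sides.
- small_block: The small, nearly square light-brown offcut: a plain rectangular offcut 59 long, 45 wide and 24 high (mm), about 28 g, loose, lying flat. Origin: centre of its underside, z up. Its long edges do not run along its own axes: they run 161.2 degrees counter-clockwise (seen from above) from its own x axis. Pinch it across its 45 mm width, high on its sides.
- long_tray: Long narrow shallow fitted tray of pale ply, fixed to the table: recess 125 x 45 mm for the long slim offcut, about 7 mm spare on every side; floor 4 mm thick, rim 8 mm wide with its top 12 mm above the table. Origin: centre of its underside on the table; x along the recess's long side, z up.
- large_tray: Large broad shallow fitted tray of pale ply, fixed to the table: recess 101 x 70 mm for the large broad offcut, about 7 mm spare on every side; floor 4 mm thick, rim 8 mm wide with its top 12 mm above the table. Origin: centre of its underside on the table; x along the recess's long side, z up.
- small_tray: Small, nearly square shallow fitted tray of pale ply, fixed to the table: recess 73 x 59 mm for the small offcut, about 7 mm spare on every side; floor 4 mm thick, rim 8 mm wide with its top 12 mm above the table. Origin: centre of its underside on the table; x along the recess's long side, z up.
- loose_bottle: The bottle that stands by itself among the offcuts: yellow glue bottle with a black nozzle cap, 106 mm tall, 110 g, loose and upright: round body 50 mm across up to 61 mm, shoulder sloping in to 75 mm, cap 24 mm across from 75 to 106 mm. Origin: centre of its underside, z up along the bottle. Pinch it by the cap from above.
- caddy: Open wooden bottle caddy, fixed: inside 176 x 62 mm, for three bottles in a row; floor 5, walls 8 mm thick, rim 50 mm above the table. Origin: centre of its underside on the table; x along the row (-x end towards the robot), z up. A bottle stands near each end; the gap may be 12 mm too narrow; both can be shifted along x by the cap, lifted 3 mm (dragged, they tip), to the end walls.
- near_bottle: The bottle already in the caddy on its -x side (nearer the robot): yellow glue bottle with a black nozzle cap, 106 mm tall, 110 g, loose and upright: round body 50 mm across up to 61 mm, shoulder sloping in to 75 mm, cap 24 mm across from 75 to 106 mm. Origin: centre of its underside, z up along the bottle. 
- far_bottle: The bottle already in the caddy on its +x side (farther from the robot): yellow glue bottle with a black nozzle cap, 106 mm tall, 110 g, loose and upright: round body 50 mm across up to 61 mm, shoulder sloping in to 75 mm, cap 24 mm across from 75 to 106 mm. Origin: centre of its underside, z up along the bottle. 

How it is judged (in metres and radians):
At the end, for the whole second after the job is handed in: Each offcut lies flat (0.1 rad) in its own tray: centres within 13 mm, underside under 8 mm from the tray underside. The loose bottle stands within 30 mm of the caddy's centre; all three bottles are in the caddy on its floor (within 5 mm), upright within 0.1 rad. All at rest (horizontal distance between long_block and long_tray below 0.013 m and z of long_block in the frame of long_tray between 0.001 and 0.008 m and angle between each of long_block, large_block, small_block, loose_bottle, near_bottle, far_bottle's own z axis and vertical below 0.1 rad and linear speed of each of long_block, large_block, small_block, loose_bottle, near_bottle, far_bottle below 0.02 m/s and horizontal distance between large_block and large_tray below 0.013 m and z of large_block in the frame of large_tray between 0.001 and 0.008 m and horizontal distance between small_block and small_tray below 0.013 m and z of small_block in the frame of small_tray between 0.001 and 0.008 m and horizontal distance between loose_bottle and caddy below 0.03 m and horizontal distance between each of loose_bottle, near_bottle, far_bottle and caddy below 0.075 m and z of loose_bottle in the frame of caddy between 0.002 and 0.01 m and z of near_bottle in the frame of caddy between 0.002 and 0.01 m and z of far_bottle in the frame of caddy between 0.002 and 0.01 m); the robot touches nothing.
It fails at once if a bottle in the caddy is tipped over or taken out (angle between near_bottle's own z axis and vertical above 0.5 rad or height (world z) of near_bottle above 0.04 m).
It fails at once if the loose bottle is rammed hard (over 25 N) against a bottle in the caddy (contact force between loose_bottle and near_bottle above 25 N).
It fails at once if a bottle in the caddy is tipped over or taken out (angle between far_bottle's own z axis and vertical above 0.5 rad or height (world z) of far_bottle above 0.04 m).
It fails at once if the loose bottle is rammed hard (over 25 N) against a bottle in the caddy (contact force between loose_bottle and far_bottle above 25 N).
It also fails if it takes over 136 s, if anything falls off the work surface, if the arm or the gripper's body presses on something with over 40 N, if the wrist force passes 120 N, or if a joint passes its speed limit or range.

### The arm

A 6-joint arm with a two-finger parallel gripper is mounted at the origin on the work surface; the furniture and walls round the work are solid. World frame = base frame: x ahead of the robot, y to its left, z up, the work surface at z = 0. Lengths are in mm, angles in rad, forces in N, time in s.
With the tool pointing down it reaches from about 250 to 775 mm from the base axis. Payload 4 kg.
Tool frame: the origin (TCP) lies between the finger pads; the fingertips stand 25 mm ahead of it and the grasp point (between the pads) lies 6 mm ahead of it; z points along the fingers, y is the line along which they close (so a half turn about z gives the same grasp; the last joint's range is limited). The gripper opens to 85 mm and grips with 20 to 120 N. Pads are 22 mm wide; open, the fingers measure 114 mm over their backs; the gripper's body (76 mm by 85 mm) begins 54 mm behind the grasp point. The pads swing forward as they close: fully open they stand 13 mm farther back than shut.
Start: joints at [1.245, 0.087, 1.371, -0, 1.684, -0.103], TCP at [121.536, 536.418, 256.341] pointing down, gripper open.
Joint ranges: [-3.1, 3.1], [-0.76, 2.03], [0.27, 2.55], [-1.08, 4.22], [0.17, 2.65], [-2.57, 2.57]. Speed limits (rad/s): [2.79, 2.79, 3.14, 3.14, 3.14, 3.14].

### API

Orientations are given as a rotation vector (axis times angle).
In Python, from bench import bot gives the robot as it stands.
- The arm moves only by the tool step_arm, never from a script. Its arguments are lists of equal length, an entry for each row: "dp": the shift along the tool's x, y, z as a fraction of full scale, a list of three; "twist": the turn, a rotation vector about the tool's x, y, z as a fraction of full scale, a list of three. A call has exactly 8 rows; each row shifts and turns the commanded pose from where the row before left it, along the tool's axes as they then stand; what a row does not reach is not made up. Full scale, the value 1, is 0.04 m for a shift and 0.08 rad for a turn. A row lasts 1/12 s, in which the tool goes at most 41.7 mm and 7.16 degrees, less where a joint would pass 70% of its speed; a pose out of reach is approached as far as the arm can. A call with a number of a shift or a turn outside -1 to 1 is refused whole. A call with a gripper value outside its range is refused whole. "grip" is the opening, from -1 (shut) to 1 (fully open), set as the call begins (left out, the last holds). The fingers move at their own pace and stop on an object; "squeeze" is the grip in N (left out, the last holds). Time passes only in rows, so rows that do not move let the fingers close, or fill a call up. It gives the time, the measured TCP pose, the force, the opening and the grip force at its end, in the units of the state.
- bot.observe(): the state, without advancing time (a new reading comes with each control period).
- bot.grab_frame(name): name is "side" or "top"; returns a dict with "img" (384x512x3 uint8, red, green, blue), "intrinsics" (3x3 intrinsics, pixels), "dist" ([k1, k2, p1, p2, k3] as OpenCV has them; the pictures are not rectified), "extrinsics" (4x4, takes a point from world to camera coordinates). Camera axes: x right, y down, z forward; pixel columns grow to the right and rows downward; lengths in mm; the calibration is good to about 2 mm. A picture is of the moment at which its call begins. There is no depth.
- bot.job_done(): hands the job in; it is judged then, once.
Trained networks look in a picture, given as the dict that the camera call returned (one of the last four; its "shot" number tells which), for a name from the list of things; names that differ only in an ending like _2 or _b are one class to them, and where a whole thing is asked for, a point or a joint stands for the part that bears it (a point fixed in the world has none). Each returns a list of dicts, best first, with "conf" (0 to 1); they miss things now and then, are a little off and sometimes report something else, mostly with a low value. They report only what shows in the picture. A call takes as long as a camera call.
- bot.find_in(picture, target): "at" ([column, row] in pixels, amid what is visible of it).
- bot.place_of(picture, target): "at" ([column, row] in pixels: a listed point, or the origin of a listed thing).
The state is a dict: "t": time; "joints": joint angles; "dq": joint speeds; "joint_torque": joint torques, N m; "eef_pos": TCP position; "tool_rot": TCP orientation; "force": force on the tool from outside, world axes, zero at the start; "torque": the same for the moment, N m; "gripper_width": opening from 0.0 (shut) to 1.0 (fully open); "gripper_force": force on a finger pad.
Only numpy, scipy, OpenCV 4.12 (cv2) and the standard library are available. Lean on these libraries where they do the work, as an engineer would, in place of code of your own. Each camera call takes 0.05 s, during which the arm holds its last target. There are 200 camera calls.

## Working session

There is one attempt and no reset: what is moved stays moved. The work goes in short steps, Python scripts to look and compute and a tool call to move; the robot and the scene stay as the last step left them, time stands still between calls to the robot, and variables do not carry over. Pictures are saved under pics/ and viewed, at most 14 in all, crops included, and the job is handed in when it is done.

Besides the shell and the picture viewer there is one more tool, called as name(argument=value, ...), one argument or row to a line, values as JSON. step_arm: Moves the arm, as the interface text tells. Its arguments: {"type":"object","properties":{"dp":{"type":"array"},"twist":{"type":"array"},"grip":{"type":"number"},"squeeze":{"type":"number"}},"required":["dp","twist"]}

```bash
mkdir -p pics; cat > h.py <<'E'
import numpy as np, cv2
from bench import bot
N=['long_block','large_block','small_block','long_tray','large_tray','small_tray','loose_bottle','caddy','near_bottle','far_bottle']
def save(f,n): cv2.imwrite('pics/'+n+'.png',f['img'][:,:,::-1])
def proj(f,P):
    E=np.array(f['extrinsics'],float); r=cv2.Rodrigues(E[:3,:3])[0]
    return cv2.projectPoints(np.array(P,float).reshape(-1,1,3),r,E[:3,3],np.array(f['intrinsics'],float),np.array(f['dist'],float))[0].reshape(-1,2)
def ray(f,px):
    E=np.array(f['extrinsics'],float);R=E[:3,:3]
    u=cv2.undistortPoints(np.array([[px]],float),np.array(f['intrinsics'],float),np.array(f['dist'],float),None,None,None).ravel()
    return -R.T@E[:3,3], R.T@np.array([u[0],u[1],1])
def atz(f,px,z):
    c,d=ray(f,px); return c+d*(z-c[2])/d[2]
def tri(f,p,g,q):
    c,d=ray(f,p);e,h=ray(g,q);d/=np.linalg.norm(d);h/=np.linalg.norm(h)
    s=np.linalg.lstsq(np.c_[d,-h],e-c,rcond=None)[0]
    a=c+s[0]*d;b=e+s[1]*h
    return (a+b)/2,np.linalg.norm(a-b)
E
python3 - <<'E'
from h import *
t=bot.grab_frame('top');s=bot.grab_frame('side');save(t,'t0');save(s,'s0')
import pickle;pickle.dump((t,s),open('f0.pkl','wb'))
for f in (t,s): print(np.round(ray(f,(256,192))[0]),np.round(ray(f,(256,192))[1],2))
for n in N:
    a=bot.place_of(t,n)[:2];b=bot.place_of(s,n)[:2]
    print(n,[(np.round(x['at']),round(x['conf'],2)) for x in a],[(np.round(x['at']),round(x['conf'],2)) for x in b])
    if a: print('  z0',np.round(atz(t,a[0]['at'],0)))
    if a and b: print('  tri',*[np.round(x) for x in tri(t,a[0]['at'],s,b[0]['at'])])
print(bot.observe())
E
```

```text
[ 280. -102. 1166.] [ 0.25  0.01 -0.97]
[569. 645. 574.] [-0.01 -0.83 -0.56]
long_block [(array([293., 239.]), 0.85)] [(array([295., 196.]), 0.78), (array([238., 277.]), 0.29)]
  z0 [ 448. -197.    0.]
  tri [ 448. -197.   -6.] 0.0
large_block [(array([198., 247.]), 0.7)] [(array([315., 257.]), 0.81)]
  z0 [421.  61.   0.]
  tri [426.  59.   2.] 9.0
small_block [(array([150., 234.]), 0.57), (array([241., 239.]), 0.41)] [(array([304., 300.]), 0.75)]
  z0 [456. 192.   0.]
  tri [463. 187.  11.] 17.0
long_tray [(array([238., 171.]), 0.74)] [(array([226., 232.]), 0.64)]
  z0 [638. -44.   0.]
  tri [638. -44.  -7.] 4.0
large_tray [(array([181., 178.]), 0.94)] [(array([236., 275.]), 0.91)]
  z0 [613. 115.   0.]
  tri [607. 113.   9.] 6.0
small_tray [(array([292., 168.]), 0.62), (array([374., 210.]), 0.33)] [(array([223., 195.]), 0.9)]
  z0 [ 648. -195.    0.]
  tri [ 649. -195.    2.] 2.0
loose_bottle [(array([242., 240.]), 0.78)] [(array([301., 225.]), 0.61)]
  z0 [444. -57.   0.]
  tri [445. -57.   0.] 3.0
caddy [(array([375., 211.]), 0.86), (array([181., 181.]), 0.6)] [(array([265., 157
[... 322 characters left out ...]
ri [ 576. -410.    6.] 1.0
{'t': 1.1, 'joints': array([ 1.24490463e+00,  8.72010725e-02,  1.37068505e+00,  1.82608590e-06,
        1.68360913e+00, -1.03076970e-01]), 'dq': array([-0.00026541,  0.00274723,  0.00103719, -0.00049031, -0.00206757,
       -0.00049613]), 'joint_torque': array([ 1.67259827e-04, -3.51726151e+01, -3.13469732e+01,  1.51495051e-06,
        7.16070463e-05,  1.56148911e-05]), 'eef_pos': array([121.53347329, 536.42107641, 256.34788534]), 'tool_rot': array([3.49270570e-01, 3.12209790e+00, 1.50102897e-04]), 'force': array([0.32375706, 0.28014696, 0.06684027]), 'torque': array([-0.02954236, -0.00446037, -0.00602081]), 'gripper_force': 0.0, 'gripper_width': 1.002003044305306}
```

View pics/t0.png

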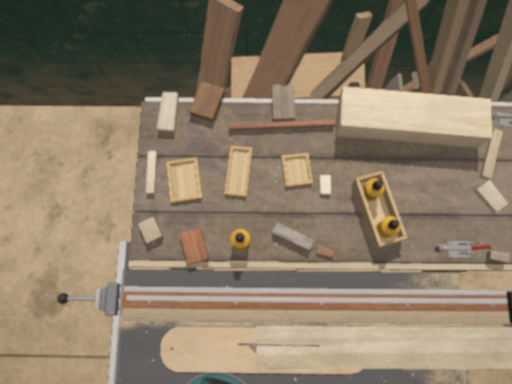

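View pics/s0.png

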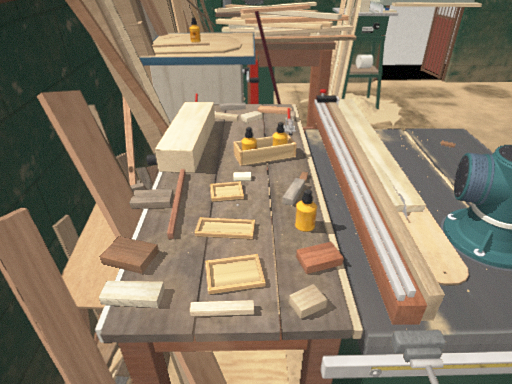

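```bash
cat > fit.py <<'E'
from h import *
from scipy.optimize import minimize
S=6
def corners(p,d):
    x,y,a,z=p;c,s=np.cos(a),np.sin(a)
    return [[x+c*u*d[0]/2-s*v*d[1]/2,y+s*u*d[0]/2+c*v*d[1]/2,z+w*d[2]] for w in(0,1) for v in(-1,1) for u in(-1,1)]
def mask(f,c,r,d):
    """grabCut around a guess (pixels) in an upscaled crop"""
    x0,y0=int(c[0]-r),int(c[1]-r)
    im=cv2.resize(np.ascontiguousarray(f['img'][max(y0,0):y0+2*r,max(x0,0):x0+2*r]),None,fx=S,fy=S,interpolation=cv2.INTER_CUBIC)
    m=np.full(im.shape[:2],cv2.GC_PR_BGD,np.uint8); h=im.shape[0]//2
    Y,X=np.mgrid[:im.shape[0],:im.shape[1]];R=np.hypot(X-r*S,Y-r*S)
    m[R<d*S*1.0]=cv2.GC_PR_FGD; m[R<4*S]=cv2.GC_FGD; m[R>(r-1)*S]=cv2.GC_BGD
    cv2.grabCut(im,m,None,np.zeros((1,65)),np.zeros((1,65)),6,cv2.GC_INIT_WITH_MASK)
    b=((m==1)|(m==3)).astype(np.uint8)
    b=cv2.morphologyEx(b,cv2.MORPH_OPEN,np.ones((13,13)))
    n,l=cv2.connectedComponents(b); b=(l==l[r*S,r*S]).astype(np.uint8)
    cs=cv2.findContours(b,cv2.RETR_EXTERNAL,cv2.CHAIN_APPROX_NONE)[0]
    b=cv2.drawContours(b*0,cs,-1,1,-1)
    return b,(x0,y0),im
def sil(f,p,d,o,shape):
    q=(proj(f,corners(p,d))-o+.5)*S-.5
    hull=cv2.convexHull(q.astype(np.float32))
    return cv2.fillConvexPoly(np.zeros(shape,np.uint8),np.round(hull*16).astype(np.int32),1,shift=4)
def fit(views,d,xy,yaws=np.arange(0,np.pi,.2)):
    # views: (frame,mask,offset)
    def cost(p,zw=1):
        t=0
        for f,m,o in views:
            s=sil(f,p,d,np.array(o),m.shape); t+=1-(s&m).sum()/max((s|m).sum(),1)
        return t
    a=min(yaws,key=lambda a:cost((*xy,a,0)))
    sim=np.array([[*xy,a,0]]*5,float); sim[1,0]+=8;sim[2,1]+=8;sim[3,2]+=.15;sim[4,3]+=6
    r=minimize(cost,sim[0],method='Nelder-Mead',options=dict(initial_simplex=sim,xatol=.05,fatol=1e-4,maxiter=500))
    sim2=np.array([r.x]*5);sim2+=np.vstack([np.zeros(4),np.diag([4,-4,.08,-4])])
    r=minimize(cost,r.x,method='Nelder-Mead',options=dict(initial_simplex=sim2,maxiter=500))
    return r.x,r.fun/len(views)
D=dict(long_block=(111,31,22),large_block=(87,56,23),small_block=(59,45,24),long_tray=(141,61,12),large_tray=(117,86,12),small_tray=(89,75,12))
E
cat > m.py <<'E'
from fit import *
import pickle
t,s=pickle.load(open('f0.pkl','rb'))
pos=dict(long_block=(448,-197),large_block=(421,65),small_block=(462,190),long_tray=(638,-44),large_tray=(611,115),small_tray=(648,-195))
vis=[]
for n,xy in pos.items():
    V=[]
    for f in (t,s):
        d=D[n];q=proj(f,corners((*xy,0,0),d));c=np.round(proj(f,[[*xy,d[2]/2]])[0]).astype(int)
        sc=np.abs(proj(f,[[xy[0]+10,xy[1],0]])[0]-proj(f,[[xy[0]-10,xy[1],0]])[0]).max()/20
        L=np.hypot(*d[:2])*sc/2
        m,o,im=mask(f,c,int(L+9),L*.7); V.append((f,m,o,im))
    for sel in ((0,1),(0,),(1,)):
        p,c=fit([V[i][:3] for i in sel],D[n],xy)
        print(n,sel,np.round(p,2),round(c,3))
        if sel==(0,1):best=p
    for f,m,o,im in V:
        im=im[:,:,::-1].copy()
        for mm,col in ((m,(0,255,0)),(sil(f,best,D[n],np.array(o),m.shape),(0,0,255))):
            cv2.drawContours(im,cv2.findContours(mm,0,1)[0],-1,col,2)
        vis.append(cv2.resize(im,(190,190)))
cv2.imwrite('pics/fit.png',np.vstack([np.hstack(vis[i:i+4]) for i in(0,4,8)]))
E
python3 m.py
```

```text
long_block (0, 1) [ 447.1  -191.44    1.07    2.16] 0.352
long_block (0,) [ 442.76 -189.05    1.01   19.07] 0.317
long_block (1,) [ 450.01 -193.86    1.15    0.82] 0.371
large_block (0, 1) [4.237e+02 6.966e+01 3.000e-01 8.700e-01] 0.077
large_block (0,) [ 4.3165e+02  7.7780e+01  2.9000e-01 -4.9110e+01] 0.044
large_block (1,) [4.2325e+02 7.0550e+01 3.3000e-01 1.3100e+00] 0.075
small_block (0, 1) [465.93 189.09   0.5    1.92] 0.112
small_block (0,) [467.59 191.84   0.49  -6.28] 0.127
small_block (1,) [463.97 184.34   0.47  -3.22] 0.068
long_tray (0, 1) [637.93 -43.39   3.04   0.87] 0.274
long_tray (0,) [637.68 -43.7    3.04   3.18] 0.043
long_tray (1,) [635.85   8.61   2.26  13.55] 0.433
large_tray (0, 1) [6.0939e+02 1.0682e+02 1.6000e-01 1.7700e+00] 0.031
large_tray (0,) [6.0806e+02 1.0617e+02 1.5000e-01 6.2200e+00] 0.023
large_tray (1,) [ 6.101e+02  9.857e+01  1.600e-01 -7.280e+00] 0.023
small_tray (0, 1) [ 6.4248e+02 -2.0722e+02  1.3000e-01 -6.1000e-01] 0.034
small_tray (0,) [ 640.75 -206.64    3.28    6.73] 0.021
small_tray (1,) [ 6.4029e+02 -1.9425e+02  1.3000e-01  7.8000e+00] 0.032
```

View pics/fit.png

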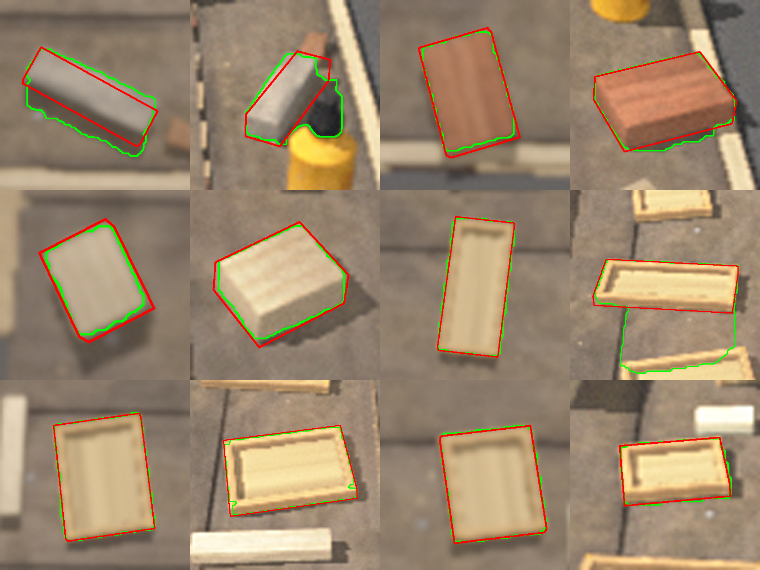

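```bash
cat > m2.py <<'E'
from fit import *
import pickle
t,s=pickle.load(open('f0.pkl','rb'))
def crop(f,c,r):
    x0,y0=int(c[0]-r),int(c[1]-r)
    return cv2.resize(np.ascontiguousarray(f['img'][y0:y0+2*r,x0:x0+2*r]),None,fx=S,fy=S,interpolation=cv2.INTER_CUBIC),np.array((x0,y0))
vis=[]
def cap(p):
    a=np.linspace(0,2*np.pi,24)
    return [[p[0]+12*np.cos(u),p[1]+12*np.sin(u),p[2]+w] for w in(75,106) for u in a]
def hull(f,P,o,shape):
    q=(proj(f,P)-o+.5)*S-.5
    return cv2.fillConvexPoly(np.zeros(shape,np.uint8),np.round(cv2.convexHull(q.astype(np.float32))*16).astype(np.int32),1,shift=4)
def opt(V,P,x0):
    def cost(p): return sum(1-(h&m).sum()/(h|m).sum() for f,m,o,_ in V for h in [hull(f,P(p),o,m.shape)])
    for k in (1,.4):
        sim=np.array([x0]*(len(x0)+1),float)
        for i in range(len(x0)): sim[i+1,i]+=(8 if abs(x0[i])>4 or i<2 else .15)*k
        r=minimize(cost,x0,method='Nelder-Mead',options=dict(initial_simplex=sim,maxiter=400)); x0=r.x
    return x0,r.fun/len(V)
def show(V,P):
    for f,m,o,im in V:
        im=im[:,:,::-1].copy()
        for mm,c in((m,(0,255,0)),(hull(f,P,o,m.shape),(0,0,255))): cv2.drawContours(im,cv2.findContours(mm,0,1)[0],-1,c,2)
        vis.append(cv2.resize(im,(190,190)))
for n,xy,z in (('loose',(445,-57),0),('near',(475,-437),5),('far',(578,-411),5)):
    V=[]
    for f in(t,s):
        c=proj(f,[[*xy,z+90]])[0];im,o=crop(f,c,14)
        m=(im.max(2)<75).astype(np.uint8)
        k,l,st,ce=cv2.connectedComponentsWithStats(m);i=1+np.argmin(np.hypot(*(ce[1:]-14*S).T)+1e3*(st[1:,4]<400));m=(l==i).astype(np.uint8)
        V.append((f,m,o,im))
    for sel in([0,1],[0],[1]):
        P=(lambda p:cap((*p,z))) 
        p,c=opt([V[i] for i in sel],P,xy);print(n,sel,np.round(p,1),round(c,3))
        if len(sel)==2:
            show(V,P(p)); pz,cz=opt(V,cap,(*xy,5.));print('   free z',np.round(pz,1),round(cz,3))
# caddy, top view
c=proj(t,[[525,-421,40]])[0].astype(int)
m,o,im=mask(t,c,48,28);m=cv2.drawContours(m*0,[cv2.convexHull(cv2.findContours(m,0,1)[0][0])],-1,1,-1);V=[(t,m,np.array(o),im)]
P=lambda p:corners((*p,0),(192,78,50))
p,cc=opt(V,P,(525,-421,.25));print('caddy',np.round(p,3),round(cc,3));show(V,P(p))
im,o=crop(s,proj(s,[[525,-421,40]])[0],45);show([(s,np.zeros(im.shape[:2],np.uint8),o,im)],P(p))
# long block top face
im,o=crop(t,proj(t,[[446,-195,22]])[0],26);hsv=cv2.cvtColor(im,cv2.COLOR_RGB2HSV)
g=cv2.GaussianBlur(im.mean(2),(0,0),3).astype(np.uint8);m=cv2.threshold(g,0,1,cv2.THRESH_OTSU)[1]
k,l=cv2.connectedComponents(m);m=(l==l[26*S,26*S]).astype(np.uint8);V=[(t,m,o,im)]
P=lambda p:corners((*p,22),(111,31,.1))
p,cc=opt(V,P,(446,-195,1.07));print('long',np.round(p,3),round(cc,3));show(V,P(p))
im,o=crop(s,proj(s,[[446,-195,10]])[0],28);show([(s,np.zeros(im.shape[:2],np.uint8),o,im)],corners((*p,0),(111,31,22)))
vis+=[vis[0]*0]*2
cv2.imwrite('pics/fit2.png',np.vstack([np.hstack(vis[i:i+4]) for i in(0,4,8)]))
E
python3 m2.py
```

```text
loose [0, 1] [439.6 -55.2] 0.515
   free z [439.2 -56.5  -7.8] 0.508
loose [0] [432.6 -59.1] 0.644
loose [1] [439.2 -57.2] 0.38
near [0, 1] [ 475.4 -443.1] 0.504
   free z [ 4.751e+02 -4.462e+02 -3.000e-01] 0.499
near [0] [ 471.6 -439. ] 0.582
near [1] [ 475.1 -448.8] 0.42
far [0, 1] [ 577.4 -409.2] 0.495
   free z [ 578.  -411.6   -3.9] 0.488
far [0] [ 575.6 -404. ] 0.589
far [1] [ 577.9 -411. ] 0.397
caddy [ 5.26609e+02 -4.29046e+02  3.15000e-01] 0.164
long [ 454.399 -193.565    1.126] 0.068
```

View pics/fit2.png

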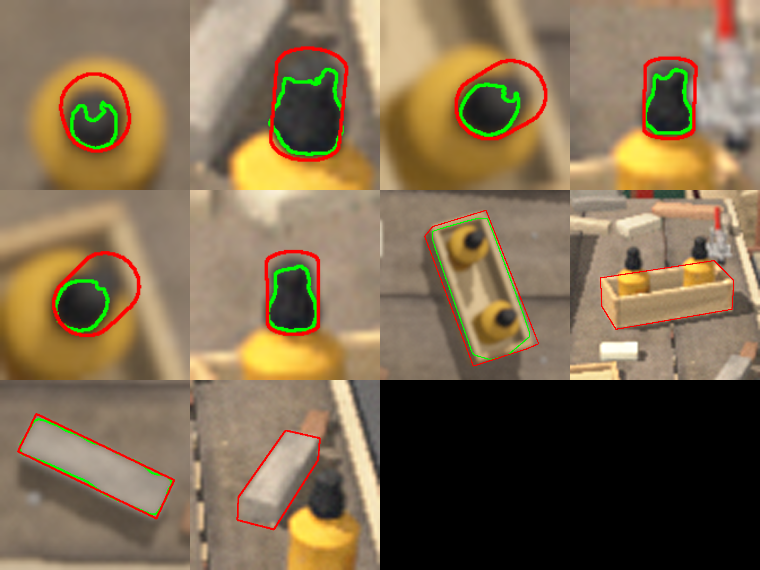

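```bash
cat > go.py <<'E'
import sys
from h import *
o=bot.observe();p=o['eef_pos'];R=cv2.Rodrigues(o['tool_rot'])[0]
psi=np.arctan2(R[1,1],R[0,1])
print('t',round(o['t'],2),'p',np.round(p,1),'psi',round(psi,3),'grip',round(o['gripper_width'],3),round(o['gripper_force'],1),'F',np.round(o['force'],1),'tilt',np.round(R[:2,2],3))
# waypoints x,y,z,psi : turn total then shift totals after the turn (full-scale units)
for a in sys.argv[1:]:
    x,y,z,s=map(float,a.split(','))
    d=np.array([x,y,z])-p; X=np.array([-np.sin(s),np.cos(s),0]);Y=np.array([np.cos(s),np.sin(s),0])
    v=np.array([d@X,d@Y,-d[2]])/40
    print(a,'twist z',round((psi-s)/.08,2),'| dp',np.round(v,3),'| /8',np.round(v/8,4),'rows>=',int(np.ceil(np.linalg.norm(v))))
    p=np.array([x,y,z]);psi=s
E
```

step_arm(
  dp=[
    [0,0,0],
    [0,0,0],
    [0,0,0],
    [0,0,0],
    [0,0,0],
    [0,0,0],
    [0,0,0],
    [0,0,0],
  ],
  twist=[
    [0,0,0.95],
    [0,0,0.95],
    [0,0,0.95],
    [0,0,0.95],
    [0,0,0.95],
    [0,0,0.95],
    [0,0,0.95],
    [0,0,0.95],
  ],
  grip=1,
)

```text
t: 1.77
eef_pos: [121.5, 536.4, 256.3]
tool_rot: [1.273, 2.872, 0.0]
force: [0.9, 0.5, -0.2]
gripper_width: 0.999
gripper_force: 0.0
```

step_arm(
  dp=[
    [0,0,0],
    [0,0,0],
    [0,0,0],
    [0,0,0],
    [0,0,0],
    [0,0,0],
    [0,0,0],
    [0,0,0],
  ],
  twist=[
    [0,0,0.95],
    [0,0,0.95],
    [0,0,0.95],
    [0,0,0.95],
    [0,0,0.95],
    [0,0,0.95],
    [0,0,0.95],
    [0,0,0.95],
  ],
)

```text
t: 2.43
eef_pos: [121.5, 536.4, 256.3]
tool_rot: [-2.075, -2.359, -0.0]
force: [0.0, 0.3, 0.1]
gripper_width: 1.001
gripper_force: 0.0
```

step_arm(
  dp=[
    [0,0,0],
    [0,0,0],
    [0,0,0],
    [0,0,0],
    [0,0,0],
    [0,0,0],
    [0,0,0],
    [0,0,0],
  ],
  twist=[
    [0,0,0.95],
    [0,0,0.95],
    [0,0,0.95],
    [0,0,0.95],
    [0,0,0.95],
    [0,0,0.95],
    [0,0,0.95],
    [0,0,0.95],
  ],
)

```text
t: 3.1
eef_pos: [121.5, 536.4, 256.3]
tool_rot: [-2.686, -1.63, -0.0]
force: [0.7, -0.2, 0.4]
gripper_width: 0.999
gripper_force: 0.0
```

step_arm(
  dp=[
    [0,0,0],
    [0,0,0],
    [0,0,0],
    [0,0,0],
    [0,0,0],
    [0,0,0],
    [0,0,0],
    [0,0,0],
  ],
  twist=[
    [0,0,0.95],
    [0,0,0.95],
    [0,0,0.95],
    [0,0,0.95],
    [0,0,0.95],
    [0,0,0.95],
    [0,0,0.95],
    [0,0,0.95],
  ],
)

```text
t: 3.77
eef_pos: [121.5, 536.4, 256.3]
tool_rot: [-3.05, -0.751, -0.0]
force: [0.7, 0.1, -0.3]
gripper_width: 1.0
gripper_force: 0.0
```

```bash
python3 go.py 466,189,130,-1.08 466,189,31.5,-1.08
```

```text
t 3.77 p [121.5 536.4 256.3] psi -1.088 grip 1.0 0.0 F [ 0.7  0.1 -0.3] tilt [0. 0.]
466,189,130,-1.08 twist z -0.1 | dp [ 3.501 11.719  3.158] | /8 [0.4377 1.4649 0.3948] rows>= 13
466,189,31.5,-1.08 twist z 0.0 | dp [0.    0.    2.462] | /8 [0.     0.     0.3078] rows>= 3
```

step_arm(
  dp=[
    [0.22,0.73,0.2],
    [0.22,0.73,0.2],
    [0.22,0.73,0.2],
    [0.22,0.73,0.2],
    [0.22,0.73,0.2],
    [0.22,0.73,0.2],
    [0.22,0.73,0.2],
    [0.22,0.73,0.2],
  ],
  twist=[
    [0,0,0],
    [0,0,0],
    [0,0,0],
    [0,0,0],
    [0,0,0],
    [0,0,0],
    [0,0,0],
    [0,0,0],
  ],
)

```text
t: 4.43
eef_pos: [293.8, 361.8, 192.2]
tool_rot: [-3.048, -0.757, -0.001]
force: [0.0, -0.4, -0.4]
gripper_width: 0.999
gripper_force: 0.0
```

step_arm(
  dp=[
    [0.22,0.73,0.2],
    [0.22,0.73,0.2],
    [0.22,0.73,0.2],
    [0.22,0.73,0.2],
    [0.22,0.73,0.2],
    [0.22,0.73,0.2],
    [0.22,0.73,0.2],
    [0,0,0],
  ],
  twist=[
    [0,0,0],
    [0,0,0],
    [0,0,0],
    [0,0,0],
    [0,0,0],
    [0,0,0],
    [0,0,0],
    [0,0,0],
  ],
)

```text
t: 5.1
eef_pos: [445.4, 207.2, 134.6]
tool_rot: [3.048, 0.748, -0.002]
force: [0.8, -0.8, 0.5]
gripper_width: 0.997
gripper_force: 0.0
```

```bash
python3 go.py 466,189,31.5,-1.08
python3 - <<'E'
from fit import *
import pickle
# refined caddy check: project candidate rims on the first pictures
t,s=pickle.load(open('f0.pkl','rb'))
out=[]
for f,c,r in((t,(380,210),45),(s,(265,150),45)):
    x0,y0=c[0]-r,c[1]-r
    im=cv2.resize(f['img'][y0:y0+2*r,x0:x0+2*r],(395,395),interpolation=cv2.INTER_CUBIC)[:,:,::-1].copy()
    k=395/(2*r)
    def dr(P,col): cv2.polylines(im,[np.round(((proj(f,P)-(x0,y0)+.5)*k-.5)*8).astype(np.int32)],True,col,1,cv2.LINE_AA,3)
    p=(526,-426,.29)
    def rect(p,d,z): q=corners((*p,z),(*d,0)); return [q[0],q[1],q[3],q[2]]
    dr(rect(p,(192,78),50),(0,0,255)); dr(rect(p,(176,62),50),(255,0,0)); dr(rect(p,(192,78),0),(0,255,0))
    for b in((475,-440),(577,-411)):
        for z,rr in((66,25),(80,12),(111,8)): 
            a=np.linspace(0,6.28,40);dr([[b[0]+rr*np.cos(u),b[1]+rr*np.sin(u),z] for u in a],(255,255,0))
    out.append(im)
cv2.imwrite('pics/cad.png',np.hstack(out))
E
```

```text
t 5.1 p [445.4 207.2 134.6] psi -1.089 grip 0.997 0.0 F [ 0.8 -0.8  0.5] tilt [-0.001 -0.003]
466,189,31.5,-1.08 twist z -0.12 | dp [0.24  0.644 2.578] | /8 [0.03   0.0805 0.3223] rows>= 3
```

View pics/cad.png

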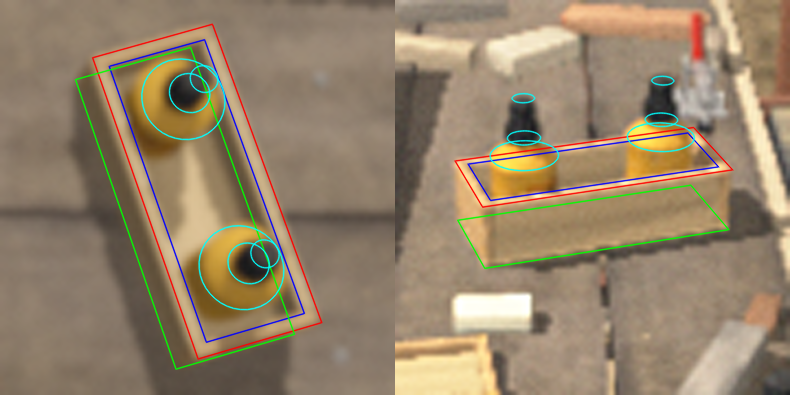

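step_arm(
  dp=[
    [0.12,0.35,0.5],
    [0.12,0.35,0.5],
    [0,0,0.5],
    [0,0,0],
    [0,0,0],
    [0,0,0],
    [0,0,0],
    [0,0,0],
  ],
  twist=[
    [0,0,0],
    [0,0,0],
    [0,0,0],
    [0,0,0],
    [0,0,0],
    [0,0,0],
    [0,0,0],
    [0,0,0],
  ],
)

```text
t: 5.77
eef_pos: [465.5, 191.5, 78.1]
tool_rot: [-3.048, -0.758, -0.005]
force: [0.0, -0.0, 0.5]
gripper_width: 1.0
gripper_force: 0.0
```

```bash
python3 go.py 466,189,31.5,-1.08
```

```text
t 5.77 p [465.5 191.5  78.1] psi -1.083 grip 1.0 0.0 F [ 0.  -0.   0.5] tilt [0.003 0.001]
466,189,31.5,-1.08 twist z -0.04 | dp [-0.018  0.062  1.165] | /8 [-0.0022  0.0078  0.1456] rows>= 2
```

step_arm(
  dp=[
    [0,0.06,0.3],
    [0,0,0.3],
    [0,0,0.3],
    [0,0,0.26],
    [0,0,0],
    [0,0,0],
    [0,0,0],
    [0,0,0],
  ],
  twist=[
    [0,0,0],
    [0,0,0],
    [0,0,0],
    [0,0,0],
    [0,0,0],
    [0,0,0],
    [0,0,0],
    [0,0,0],
  ],
)

```text
t: 6.43
eef_pos: [466.6, 189.0, 31.0]
tool_rot: [-3.049, -0.757, -0.004]
force: [-0.3, -0.8, 0.5]
gripper_width: 0.999
gripper_force: 0.0
```

step_arm(
  dp=[
    [0,0,0],
    [0,0,0],
    [0,0,0],
    [0,0,0],
    [0,0,0],
    [0,0,0],
    [0,0,0],
    [0,0,0],
  ],
  twist=[
    [0,0,0],
    [0,0,0],
    [0,0,0],
    [0,0,0],
    [0,0,0],
    [0,0,0],
    [0,0,0],
    [0,0,0],
  ],
  grip=-1,
  squeeze=25,
)

```text
t: 7.1
eef_pos: [466.2, 188.8, 30.4]
tool_rot: [-3.049, -0.757, -0.002]
force: [-1.1, -0.8, 3.0]
gripper_width: 0.521
gripper_force: 27.3
```

step_arm(
  dp=[
    [0,0,0],
    [0,0,0],
    [0,0,0],
    [0,0,0],
    [0,0,0],
    [0,0,0],
    [0,0,0],
    [0,0,0],
  ],
  twist=[
    [0,0,0],
    [0,0,0],
    [0,0,0],
    [0,0,0],
    [0,0,0],
    [0,0,0],
    [0,0,0],
    [0,0,0],
  ],
)

```text
t: 7.77
eef_pos: [466.2, 188.8, 30.4]
tool_rot: [-3.049, -0.757, -0.002]
force: [-0.3, 0.2, 5.9]
gripper_width: 0.518
gripper_force: 27.5
```

```bash
python3 go.py
```

```text
t 7.77 p [466.2 188.8  30.4] psi -1.084 grip 0.518 27.5 F [-0.3  0.2  5.9] tilt [0.001 0.   ]
```

step_arm(
  dp=[
    [0,0,-0.25],
    [0,0,-0.25],
    [0,0,-0.3],
    [0,0,-0.3],
    [0,0,-0.3],
    [0,0,-0.3],
    [0,0,-0.3],
    [0,0,0],
  ],
  twist=[
    [0,0,0.55],
    [0,0,0.55],
    [0,0,0.55],
    [0,0,0.55],
    [0,0,0.55],
    [0,0,0.55],
    [0,0,0.55],
    [0,0,0.6],
  ],
)

```text
t: 8.43
eef_pos: [466.5, 188.9, 111.5]
tool_rot: [-3.135, -0.202, -0.004]
force: [0.5, -0.3, 0.7]
gripper_width: 0.525
gripper_force: 26.9
```

```bash
python3 go.py 642.3,-206,90,-1.44
```

```text
t 8.43 p [466.5 188.9 111.5] psi -1.442 grip 0.525 26.9 F [ 0.5 -0.3  0.7] tilt [0.003 0.001]
642.3,-206,90,-1.44 twist z -0.03 | dp [ 3.069 10.361  0.537] | /8 [0.3836 1.2952 0.0672] rows>= 11
```

step_arm(
  dp=[
    [0.22,0.74,0.04],
    [0.22,0.74,0.04],
    [0.22,0.74,0.04],
    [0.22,0.74,0.04],
    [0.22,0.74,0.04],
    [0.22,0.74,0.04],
    [0.22,0.74,0.04],
    [0.22,0.74,0.04],
  ],
  twist=[
    [0,0,0],
    [0,0,0],
    [0,0,0],
    [0,0,0],
    [0,0,0],
    [0,0,0],
    [0,0,0],
    [0,0,0],
  ],
)

```text
t: 9.1
eef_pos: [565.9, -38.2, 95.5]
tool_rot: [-3.134, -0.205, 0.004]
force: [0.4, 0.8, 0.2]
gripper_width: 0.524
gripper_force: 26.9
```

step_arm(
  dp=[
    [0.22,0.74,0.04],
    [0.22,0.74,0.04],
    [0.22,0.74,0.04],
    [0.22,0.74,0.04],
    [0.22,0.74,0.04],
    [0.22,0.74,0.04],
    [0,0,0],
    [0,0,0],
  ],
  twist=[
    [0,0,0],
    [0,0,0],
    [0,0,0],
    [0,0,0],
    [0,0,0],
    [0,0,0],
    [0,0,0],
    [0,0,0],
  ],
)

```text
t: 9.77
eef_pos: [641.2, -207.4, 85.1]
tool_rot: [-3.133, -0.201, 0.005]
force: [-0.5, 0.6, -0.3]
gripper_width: 0.523
gripper_force: 26.9
```

step_arm(
  dp=[
    [0,0,0.1],
    [0,0,0.1],
    [0,0,0.1],
    [0,0,0.1],
    [0,0,0.1],
    [0,0,0],
    [0,0,0],
    [0,0,0],
  ],
  twist=[
    [0,0,0],
    [0,0,0],
    [0,0,0],
    [0,0,0],
    [0,0,0],
    [0,0,0],
    [0,0,0],
    [0,0,0],
  ],
)

```text
t: 10.43
eef_pos: [642.1, -206.0, 67.7]
tool_rot: [3.135, 0.206, 0.0]
force: [1.0, 0.1, -0.1]
gripper_width: 0.521
gripper_force: 26.9
```

```bash
python3 go.py 642.3,-206,36,-1.44; python3 - <<'E'
from h import *
t=bot.grab_frame('top');s=bot.grab_frame('side')
a=t['img'][110:250,200:340];b=s['img'][140:260,150:330]
save(dict(img=np.hstack([cv2.resize(a,(395,395)),cv2.resize(b,(395,395))])),'p1')
E
```

```text
t 10.43 p [ 642.1 -206.    67.7] psi -1.44 grip 0.521 26.9 F [ 1.   0.1 -0.1] tilt [ 0. -0.]
642.3,-206,36,-1.44 twist z 0.0 | dp [0.005 0.001 0.792] | /8 [0.0006 0.0001 0.099 ] rows>= 1
```

View pics/p1.png

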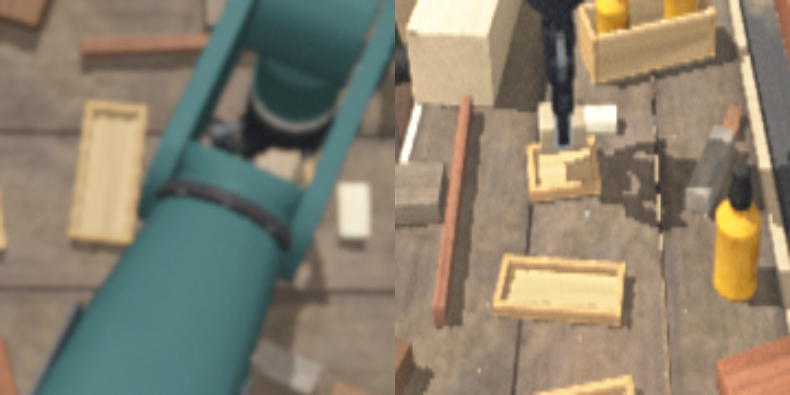

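step_arm(
  dp=[
    [0,0,0.2],
    [0,0,0.2],
    [0,0,0.2],
    [0,0,0.11],
    [0,0,0.11],
    [0,0,0],
    [0,0,0],
    [0,0,0],
  ],
  twist=[
    [0,0,0],
    [0,0,0],
    [0,0,0],
    [0,0,0],
    [0,0,0],
    [0,0,0],
    [0,0,0],
    [0,0,0],
  ],
)

```text
t: 11.2
eef_pos: [641.8, -206.0, 34.9]
tool_rot: [-3.134, -0.205, 0.001]
force: [-2.4, 1.3, 4.3]
gripper_width: 0.529
gripper_force: 28.6
```

step_arm(
  dp=[
    [0,0,0],
    [0,0,0],
    [0,0,0],
    [0,0,0],
    [0,0,0],
    [0,0,0],
    [0,0,0],
    [0,0,0],
  ],
  twist=[
    [0,0,0],
    [0,0,0],
    [0,0,0],
    [0,0,0],
    [0,0,0],
    [0,0,0],
    [0,0,0],
    [0,0,0],
  ],
  grip=0.4,
)

```text
t: 11.87
eef_pos: [642.0, -206.1, 34.7]
tool_rot: [-3.135, -0.205, -0.0]
force: [-0.5, 0.1, 0.8]
gripper_width: 0.7
gripper_force: 0.0
```

step_arm(
  dp=[
    [0,0,-0.1],
    [0,0,-0.3],
    [0,0,-0.4],
    [0,0,-0.4],
    [0,0,-0.4],
    [0,0,-0.4],
    [0,0,0],
    [0,0,0],
  ],
  twist=[
    [0,0,0],
    [0,0,0],
    [0,0,0],
    [0,0,0],
    [0,0,0],
    [0,0,0],
    [0,0,0],
    [0,0,0],
  ],
)

```text
t: 12.53
eef_pos: [643.0, -206.5, 117.2]
tool_rot: [3.133, 0.205, 0.006]
force: [-0.9, -0.5, -0.3]
gripper_width: 0.701
gripper_force: 0.0
```

```bash
python3 go.py 424,69,110,-1.26
```

```text
t 12.53 p [ 643.  -206.5  117.2] psi -1.44 grip 0.701 0.0 F [-0.9 -0.5 -0.3] tilt [ 0.004 -0.002]
424,69,110,-1.26 twist z -2.25 | dp [-3.106 -8.232  0.18 ] | /8 [-0.3883 -1.029   0.0225] rows>= 9
```

step_arm(
  dp=[
    [0,0,0],
    [0,0,0],
    [0,0,0],
    [-0.26,-0.69,0],
    [-0.26,-0.69,0],
    [-0.26,-0.69,0],
    [-0.26,-0.69,0],
    [-0.26,-0.69,0],
  ],
  twist=[
    [0,0,-0.75],
    [0,0,-0.75],
    [0,0,-0.75],
    [0,0,0],
    [0,0,0],
    [0,0,0],
    [0,0,0],
    [0,0,0],
  ],
  grip=1,
)

```text
t: 13.2
eef_pos: [548.4, -89.5, 113.0]
tool_rot: [-3.102, -0.485, 0.004]
force: [-0.2, 0.6, -0.6]
gripper_width: 1.0
gripper_force: 0.0
```

step_arm(
  dp=[
    [-0.26,-0.69,0],
    [-0.26,-0.69,0],
    [-0.26,-0.69,0],
    [-0.26,-0.69,0],
    [-0.26,-0.69,0],
    [-0.26,-0.69,0],
    [-0.25,-0.64,0.1],
    [0,0,0.1],
  ],
  twist=[
    [0,0,0],
    [0,0,0],
    [0,0,0],
    [0,0,0],
    [0,0,0],
    [0,0,0],
    [0,0,0],
    [0,0,0],
  ],
)

```text
t: 13.87
eef_pos: [419.2, 72.1, 105.3]
tool_rot: [-3.1, -0.492, 0.006]
force: [-0.3, -0.6, -0.3]
gripper_width: 1.0
gripper_force: 0.0
```

step_arm(
  dp=[
    [0,0,0.4],
    [0,0,0.4],
    [0,0,0],
    [0,0,0],
    [0,0,0],
    [0,0,0],
    [0,0,0],
    [0,0,0],
  ],
  twist=[
    [0,0,0],
    [0,0,0],
    [0,0,0],
    [0,0,0],
    [0,0,0],
    [0,0,0],
    [0,0,0],
    [0,0,0],
  ],
)

```text
t: 14.53
eef_pos: [423.5, 69.1, 75.5]
tool_rot: [3.104, 0.486, 0.002]
force: [0.1, 0.3, 0.4]
gripper_width: 1.0
gripper_force: 0.0
```

```bash
python3 go.py 424,69,29.5,-1.265; python3 - <<'E'
from fit import *
t=bot.grab_frame('top')
# small tray result, now clear of the arm?
c=np.round(proj(t,[[642,-206,20]])[0]).astype(int)
m,o,im=mask(t,c,20,5)
print(np.round(fit([(t,m,o)],D['small_block'],(642,-206))[0],2))
save(t,'p2')
E
```

```text
t 14.53 p [423.5  69.1  75.5] psi -1.26 grip 1.0 0.0 F [0.1 0.3 0.4] tilt [0.001 0.   ]
424,69,29.5,-1.265 twist z 0.06 | dp [0.011 0.006 1.149] | /8 [0.0013 0.0008 0.1436] rows>= 2
[ 7.0424e+02 -2.2444e+02  1.2000e-01 -1.8563e+02]
```

View pics/p2.png

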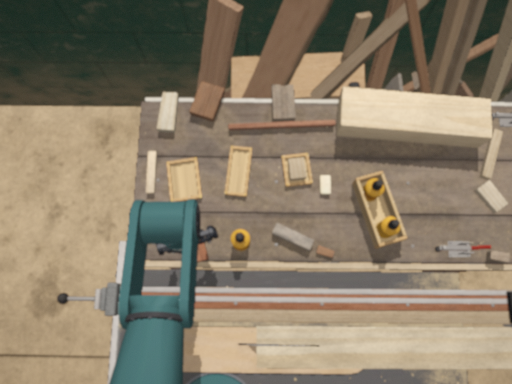

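step_arm(
  dp=[
    [0,0,0.3],
    [0,0,0.3],
    [0,0,0.3],
    [0,0,0.24],
    [0,0,0],
    [0,0,0],
    [0,0,0],
    [0,0,0],
  ],
  twist=[
    [0,0,0],
    [0,0,0],
    [0,0,0],
    [0,0,0],
    [0,0,0],
    [0,0,0],
    [0,0,0],
    [0,0,0],
  ],
)

```text
t: 15.25
eef_pos: [423.7, 69.3, 30.0]
tool_rot: [3.104, 0.486, 0.003]
force: [-0.2, -0.5, -0.3]
gripper_width: 1.002
gripper_force: 0.0
```

step_arm(
  dp=[
    [0,0,0],
    [0,0,0],
    [0,0,0],
    [0,0,0],
    [0,0,0],
    [0,0,0],
    [0,0,0],
    [0,0,0],
  ],
  twist=[
    [0,0,0],
    [0,0,0],
    [0,0,0],
    [0,0,0],
    [0,0,0],
    [0,0,0],
    [0,0,0],
    [0,0,0],
  ],
  grip=-1,
  squeeze=35,
)

```text
t: 15.92
eef_pos: [423.5, 69.3, 29.8]
tool_rot: [3.104, 0.486, 0.002]
force: [0.8, -0.5, 5.1]
gripper_width: 0.647
gripper_force: 38.8
```

step_arm(
  dp=[
    [0,0,0],
    [0,0,-0.25],
    [0,0,-0.3],
    [0,0,-0.3],
    [0,0,-0.3],
    [0,0,-0.3],
    [0,0,-0.3],
    [0,0,0],
  ],
  twist=[
    [0,0,0],
    [0,0,0],
    [0,0,0],
    [0,0,0.4],
    [0,0,0.4],
    [0,0,0.4],
    [0,0,0.4],
    [0,0,0.4],
  ],
)

```text
t: 16.58
eef_pos: [424.0, 69.4, 101.6]
tool_rot: [-3.133, -0.234, -0.006]
force: [-0.2, 0.2, -1.4]
gripper_width: 0.648
gripper_force: 38.2
```

```bash
python3 go.py 609,107,70,-1.415
```

```text
t 16.58 p [424.   69.4 101.6] psi -1.421 grip 0.648 38.2 F [-0.2  0.2 -1.4] tilt [0.004 0.   ]
609,107,70,-1.415 twist z -0.08 | dp [ 4.714 -0.212  0.79 ] | /8 [ 0.5893 -0.0265  0.0987] rows>= 5
```

step_arm(
  dp=[
    [0.67,-0.03,0.11],
    [0.67,-0.03,0.11],
    [0.67,-0.03,0.11],
    [0.67,-0.03,0.11],
    [0.67,-0.03,0.11],
    [0.67,-0.03,0.11],
    [0.69,-0.03,0.11],
    [0,0,0],
  ],
  twist=[
    [0,0,0],
    [0,0,0],
    [0,0,0],
    [0,0,0],
    [0,0,0],
    [0,0,0],
    [0,0,0],
    [0,0,0],
  ],
)

```text
t: 17.25
eef_pos: [610.8, 106.4, 65.9]
tool_rot: [-3.132, -0.237, 0.001]
force: [-0.8, -0.1, -0.8]
gripper_width: 0.648
gripper_force: 38.2
```

step_arm(
  dp=[
    [0,0,0.1],
    [0,0,0.1],
    [0,0,0.1],
    [0,0,0],
    [0,0,0],
    [0,0,0],
    [0,0,0],
    [0,0,0],
  ],
  twist=[
    [0,0,0],
    [0,0,0],
    [0,0,0],
    [0,0,0],
    [0,0,0],
    [0,0,0],
    [0,0,0],
    [0,0,0],
  ],
)

```text
t: 17.92
eef_pos: [608.0, 105.9, 56.9]
tool_rot: [-3.133, -0.237, -0.002]
force: [0.3, -0.4, -0.1]
gripper_width: 0.648
gripper_force: 38.2
```

```bash
python3 go.py 609.3,107,34.3,-1.415
```

```text
t 17.92 p [608.  105.9  56.9] psi -1.42 grip 0.648 38.2 F [ 0.3 -0.4 -0.1] tilt [0.001 0.   ]
609.3,107,34.3,-1.415 twist z -0.06 | dp [ 0.037 -0.022  0.566] | /8 [ 0.0047 -0.0028  0.0707] rows>= 1
```

step_arm(
  dp=[
    [0.04,-0.02,0.14],
    [0,0,0.14],
    [0,0,0.14],
    [0,0,0.1],
    [0,0,0.05],
    [0,0,0],
    [0,0,0],
    [0,0,0],
  ],
  twist=[
    [0,0,0],
    [0,0,0],
    [0,0,0],
    [0,0,0],
    [0,0,0],
    [0,0,0],
    [0,0,0],
    [0,0,0],
  ],
)

```text
t: 18.58
eef_pos: [609.1, 106.9, 33.8]
tool_rot: [-3.133, -0.237, 0.001]
force: [-3.5, -0.9, 5.2]
gripper_width: 0.645
gripper_force: 38.8
```

step_arm(
  dp=[
    [0,0,0],
    [0,0,0],
    [0,0,0],
    [0,0,0],
    [0,0,0],
    [0,0,0],
    [0,0,0],
    [0,0,0],
  ],
  twist=[
    [0,0,0],
    [0,0,0],
    [0,0,0],
    [0,0,0],
    [0,0,0],
    [0,0,0],
    [0,0,0],
    [0,0,0],
  ],
  grip=0.75,
)

```text
t: 19.25
eef_pos: [609.4, 106.9, 33.5]
tool_rot: [-3.133, -0.237, -0.0]
force: [1.0, 0.7, 0.1]
gripper_width: 0.877
gripper_force: 0.0
```

step_arm(
  dp=[
    [0,0,-0.1],
    [0,0,-0.3],
    [0,0,-0.5],
    [0,0,-0.6],
    [0,0,-0.6],
    [0,0,-0.6],
    [0,0,0],
    [0,0,0],
  ],
  twist=[
    [0,0,0],
    [0,0,0],
    [0,0,0],
    [0,0,0],
    [0,0,0],
    [0,0,0],
    [0,0,0],
    [0,0,0],
  ],
)

```text
t: 19.92
eef_pos: [610.9, 107.0, 145.2]
tool_rot: [-3.133, -0.237, -0.01]
force: [-0.8, -0.8, 0.1]
gripper_width: 0.874
gripper_force: 0.0
```

```bash
python3 go.py 452,-193,142,-0.445; python3 - <<'E'
from fit import *
from m2 import crop,hull,opt
E
true
```

```text
t 19.92 p [610.9 107.  145.2] psi -1.42 grip 0.874 0.0 F [-0.8 -0.8  0.1] tilt [0.007 0.001]
452,-193,142,-0.445 twist z -12.19 | dp [-8.48  -0.356  0.08 ] | /8 [-1.06   -0.0445  0.01  ] rows>= 9
loose [0, 1] [439.6 -55.2] 0.515
   free z [439.2 -56.5  -7.8] 0.508
loose [0] [432.6 -59.1] 0.644
loose [1] [439.2 -57.2] 0.38
near [0, 1] [ 475.4 -443.1] 0.504
   free z [ 4.751e+02 -4.462e+02 -3.000e-01] 0.499
near [0] [ 471.6 -439. ] 0.582
near [1] [ 475.1 -448.8] 0.42
far [0, 1] [ 577.4 -409.2] 0.495
   free z [ 578.  -411.6   -3.9] 0.488
far [0] [ 575.6 -404. ] 0.589
far [1] [ 577.9 -411. ] 0.397
caddy [ 5.26609e+02 -4.29046e+02  3.15000e-01] 0.164
long [ 454.399 -193.565    1.126] 0.068
```

step_arm(
  dp=[
    [0,0,0],
    [0,0,0],
    [0,0,0],
    [0,0,0],
    [0,0,0],
    [0,0,0],
    [0,0,0],
    [0,0,0],
  ],
  twist=[
    [0,0,-0.95],
    [0,0,-0.95],
    [0,0,-0.95],
    [0,0,-0.95],
    [0,0,-0.95],
    [0,0,-0.95],
    [0,0,-0.95],
    [0,0,-0.95],
  ],
  grip=0.7,
)

```text
t: 20.58
eef_pos: [608.4, 106.8, 139.9]
tool_rot: [-2.915, -1.169, 0.005]
force: [0.7, 0.3, 0.1]
gripper_width: 0.852
gripper_force: 0.0
```

step_arm(
  dp=[
    [0,0,0],
    [0,0,0],
    [0,0,0],
    [0,0,0],
    [0,0,0],
    [0,0,0],
    [-0.7,-0.03,0],
    [-0.7,-0.03,0],
  ],
  twist=[
    [0,0,-0.92],
    [0,0,-0.92],
    [0,0,-0.92],
    [0,0,-0.92],
    [0,0,-0.92],
    [0,0,0],
    [0,0,0],
    [0,0,0],
  ],
)

```text
t: 21.25
eef_pos: [582.5, 57.8, 140.2]
tool_rot: [-2.655, -1.678, 0.003]
force: [0.0, -1.0, 0.8]
gripper_width: 0.847
gripper_force: 0.0
```

step_arm(
  dp=[
    [-0.7,-0.03,0],
    [-0.7,-0.03,0],
    [-0.7,-0.03,0],
    [-0.7,-0.03,0],
    [-0.7,-0.03,0],
    [-0.7,-0.03,0],
    [-0.7,-0.03,0],
    [-0.7,-0.03,0],
  ],
  twist=[
    [0,0,0],
    [0,0,0],
    [0,0,0],
    [0,0,0],
    [0,0,0],
    [0,0,0],
    [0,0,0],
    [0,0,0],
  ],
)

```text
t: 21.92
eef_pos: [476.9, -141.6, 140.7]
tool_rot: [-2.657, -1.675, 0.001]
force: [0.3, -0.2, 0.4]
gripper_width: 0.849
gripper_force: 0.0
```

step_arm(
  dp=[
    [-0.7,-0.03,0.2],
    [-0.7,-0.03,0.2],
    [0,0,0.4],
    [0,0,0.4],
    [0,0,0.4],
    [0,0,0],
    [0,0,0],
    [0,0,0],
  ],
  twist=[
    [0,0,0],
    [0,0,0],
    [0,0,0],
    [0,0,0],
    [0,0,0],
    [0,0,0],
    [0,0,0],
    [0,0,0],
  ],
)

```text
t: 22.58
eef_pos: [452.3, -190.3, 78.0]
tool_rot: [2.656, 1.677, 0.0]
force: [0.4, -0.1, 0.2]
gripper_width: 0.853
gripper_force: 0.0
```

```bash
python3 go.py 453.5,-193.5,33.5,-0.445; python3 - <<'E'
from h import *
t=bot.grab_frame('top');s=bot.grab_frame('side')
a=t['img'][140:280,140:340];b=s['img'][150:310,190:350]
save(dict(img=np.hstack([cv2.resize(a,(450,315)),cv2.resize(b,(315,315))])),'p3')
E
```

```text
t 22.58 p [ 452.3 -190.3   78. ] psi -0.445 grip 0.853 0.0 F [ 0.4 -0.1  0.2] tilt [ 0. -0.]
453.5,-193.5,33.5,-0.445 twist z 0.01 | dp [-0.058  0.062  1.112] | /8 [-0.0073  0.0077  0.139 ] rows>= 2
```

View pics/p3.png

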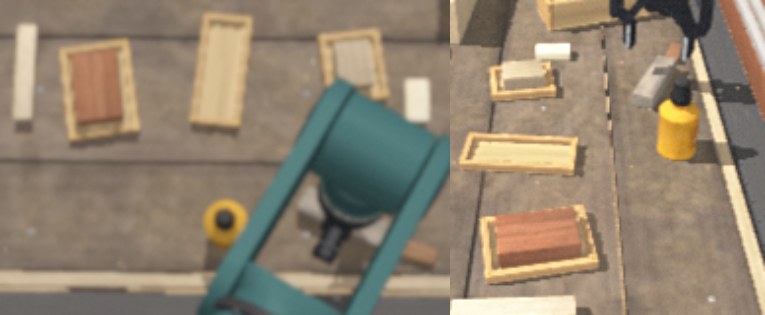

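step_arm(
  dp=[
    [-0.06,0.06,0.3],
    [0,0,0.3],
    [0,0,0.3],
    [0,0,0.21],
    [0,0,0],
    [0,0,0],
    [0,0,0],
    [0,0,0],
  ],
  twist=[
    [0,0,0],
    [0,0,0],
    [0,0,0],
    [0,0,0],
    [0,0,0],
    [0,0,0],
    [0,0,0],
    [0,0,0],
  ],
)

```text
t: 23.35
eef_pos: [453.9, -193.9, 34.2]
tool_rot: [2.654, 1.677, 0.002]
force: [0.4, 0.3, 1.2]
gripper_width: 0.852
gripper_force: 0.0
```

step_arm(
  dp=[
    [0,0,0],
    [0,0,0],
    [0,0,0],
    [0,0,0],
    [0,0,0],
    [0,0,0],
    [0,0,0],
    [0,0,0],
  ],
  twist=[
    [0,0,0],
    [0,0,0],
    [0,0,0],
    [0,0,0],
    [0,0,0],
    [0,0,0],
    [0,0,0],
    [0,0,0],
  ],
  grip=-1,
  squeeze=30,
)

```text
t: 24.02
eef_pos: [453.5, -193.7, 33.5]
tool_rot: [2.655, 1.677, 0.001]
force: [0.2, -0.3, 2.8]
gripper_width: 0.35
gripper_force: 30.6
```

step_arm(
  dp=[
    [0,0,0],
    [0,0,-0.25],
    [0,0,-0.3],
    [0,0,-0.3],
    [0,0,-0.3],
    [0,0,-0.3],
    [0,0,-0.3],
    [0,0,0],
  ],
  twist=[
    [0,0,0],
    [0,0,0],
    [0,0,0],
    [0,0,0],
    [0,0,0],
    [0,0,0],
    [0,0,0],
    [0,0,0],
  ],
)

```text
t: 24.68
eef_pos: [454.4, -194.2, 105.9]
tool_rot: [2.653, 1.676, 0.004]
force: [0.9, -0.5, 0.2]
gripper_width: 0.35
gripper_force: 30.2
```

```bash
python3 go.py 638,-43.5,90,-1.671
```

```text
t 24.68 p [ 454.4 -194.2  105.9] psi -0.444 grip 0.35 30.2 F [ 0.9 -0.5  0.2] tilt [ 0.004 -0.002]
638,-43.5,90,-1.671 twist z 15.34 | dp [ 4.191 -4.208  0.396] | /8 [ 0.5239 -0.526   0.0496] rows>= 6
```

step_arm(
  dp=[
    [0,0,0],
    [0,0,0],
    [0,0,0],
    [0,0,0],
    [0,0,0],
    [0,0,0],
    [0,0,0],
    [0,0,0],
  ],
  twist=[
    [0,0,0.96],
    [0,0,0.96],
    [0,0,0.96],
    [0,0,0.96],
    [0,0,0.96],
    [0,0,0.96],
    [0,0,0.96],
    [0,0,0.96],
  ],
)

```text
t: 25.35
eef_pos: [452.5, -193.1, 102.1]
tool_rot: [-3.039, -0.79, 0.002]
force: [-0.6, -0.5, 0.2]
gripper_width: 0.346
gripper_force: 30.2
```

step_arm(
  dp=[
    [0,0,0],
    [0,0,0],
    [0,0,0],
    [0,0,0],
    [0,0,0],
    [0,0,0],
    [0,0,0],
    [0,0,0],
  ],
  twist=[
    [0,0,0.96],
    [0,0,0.96],
    [0,0,0.96],
    [0,0,0.96],
    [0,0,0.96],
    [0,0,0.96],
    [0,0,0.96],
    [0,0,0.96],
  ],
)

```text
t: 26.02
eef_pos: [452.5, -193.2, 102.1]
tool_rot: [-3.136, 0.166, 0.003]
force: [0.2, -0.7, -0.9]
gripper_width: 0.35
gripper_force: 30.2
```

step_arm(
  dp=[
    [0.53,-0.53,0],
    [0.53,-0.53,0],
    [0.53,-0.53,0],
    [0.53,-0.53,0],
    [0.53,-0.53,0],
    [0.53,-0.53,0],
    [0.53,-0.53,0],
    [0.48,-0.5,0],
  ],
  twist=[
    [0,0,0],
    [0,0,0],
    [0,0,0],
    [0,0,0],
    [0,0,0],
    [0,0,0],
    [0,0,0],
    [0,0,0],
  ],
)

```text
t: 26.68
eef_pos: [637.6, -41.7, 101.8]
tool_rot: [-3.137, 0.16, 0.003]
force: [-0.0, -0.0, -0.6]
gripper_width: 0.349
gripper_force: 30.2
```

step_arm(
  dp=[
    [0,0,0.3],
    [0,0,0.3],
    [0,0,0.3],
    [0,0,0.2],
    [0,0,0],
    [0,0,0],
    [0,0,0],
    [0,0,0],
  ],
  twist=[
    [0,0,0],
    [0,0,0],
    [0,0,0],
    [0,0,0],
    [0,0,0],
    [0,0,0],
    [0,0,0],
    [0,0,0],
  ],
)

```text
t: 27.35
eef_pos: [637.4, -43.6, 60.2]
tool_rot: [3.137, -0.161, 0.003]
force: [1.0, -1.1, -0.9]
gripper_width: 0.349
gripper_force: 30.2
```

```bash
python3 go.py 637.9,-43.5,38,-1.671
```

```text
t 27.35 p [637.4 -43.6  60.2] psi -1.673 grip 0.349 30.2 F [ 1.  -1.1 -0.9] tilt [ 0.002 -0.   ]
637.9,-43.5,38,-1.671 twist z -0.03 | dp [ 0.011 -0.004  0.556] | /8 [ 0.0014 -0.0005  0.0695] rows>= 1
```

step_arm(
  dp=[
    [0,0,0.14],
    [0,0,0.14],
    [0,0,0.14],
    [0,0,0.09],
    [0,0,0.05],
    [0,0,0],
    [0,0,0],
    [0,0,0],
  ],
  twist=[
    [0,0,0],
    [0,0,0],
    [0,0,0],
    [0,0,0],
    [0,0,0],
    [0,0,0],
    [0,0,0],
    [0,0,0],
  ],
)

```text
t: 28.02
eef_pos: [636.7, -43.0, 37.6]
tool_rot: [3.137, -0.16, -0.001]
force: [-3.4, -0.1, 4.3]
gripper_width: 0.358
gripper_force: 30.8
```

```bash
python3 go.py
```

```text
t 28.02 p [636.7 -43.   37.6] psi -1.673 grip 0.358 30.8 F [-3.4 -0.1  4.3] tilt [-0.001  0.   ]
```

Contact at the expected height (33.5+4); same signature as before. Release and rise, then to the near bottle region.

step_arm(
  dp=[
    [0,0,0],
    [0,0,0],
    [0,0,0],
    [0,0,0],
    [0,0,0],
    [0,0,0],
    [0,0,0],
    [0,0,0],
  ],
  twist=[
    [0,0,0],
    [0,0,0],
    [0,0,0],
    [0,0,0],
    [0,0,0],
    [0,0,0],
    [0,0,0],
    [0,0,0],
  ],
  grip=0.4,
)

```text
t: 28.68
eef_pos: [637.0, -43.1, 36.6]
tool_rot: [-3.137, 0.16, 0.0]
force: [0.2, 0.3, -1.1]
gripper_width: 0.699
gripper_force: 0.0
```

step_arm(
  dp=[
    [0,0,-0.1],
    [0,0,-0.3],
    [0,0,-0.7],
    [0,0,-0.8],
    [0,0,-0.8],
    [0,0,-0.8],
    [0,0,0],
    [0,0,0],
  ],
  twist=[
    [0,0,0],
    [0,0,-0.8],
    [0,0,-0.8],
    [0,0,-0.8],
    [0,0,-0.8],
    [0,0,-0.8],
    [0,0,-0.8],
    [0,0,0],
  ],
)

```text
t: 29.35
eef_pos: [638.7, -43.3, 181.1]
tool_rot: [3.108, 0.443, 0.012]
force: [0.3, 0.6, 0.1]
gripper_width: 0.7
gripper_force: 0.0
```

```bash
python3 go.py 577,-411,150,-1.281; python3 - <<'E'
from h import *
t=bot.grab_frame('top');s=bot.grab_frame('side')
a=t['img'][130:270,200:420];b=s['img'][120:280,170:330]
save(dict(img=np.hstack([cv2.resize(a,(480,305)),cv2.resize(b,(305,305))])),'p4')
E
```

```text
t 29.35 p [638.7 -43.3 181.1] psi -1.288 grip 0.7 0.0 F [0.3 0.6 0.1] tilt [ 0.008 -0.001]
577,-411,150,-1.281 twist z -0.08 | dp [-4.104  8.369  0.778] | /8 [-0.513   1.0461  0.0972] rows>= 10
```

View pics/p4.png

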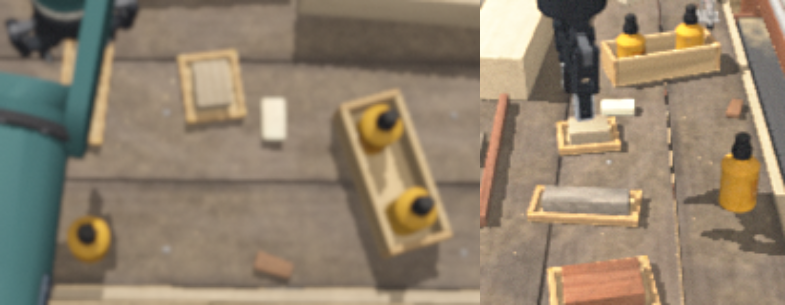

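step_arm(
  dp=[
    [0,0,0],
    [-0.34,0.7,0.06],
    [-0.34,0.7,0.06],
    [-0.34,0.7,0.06],
    [-0.34,0.7,0.06],
    [-0.34,0.7,0.06],
    [-0.34,0.7,0.06],
    [-0.34,0.7,0.06],
  ],
  twist=[
    [0,0,-0.1],
    [0,0,0],
    [0,0,0],
    [0,0,0],
    [0,0,0],
    [0,0,0],
    [0,0,0],
    [0,0,0],
  ],
)

```text
t: 30.12
eef_pos: [600.6, -259.1, 157.4]
tool_rot: [-3.106, -0.453, 0.005]
force: [0.5, -0.7, 0.9]
gripper_width: 0.698
gripper_force: 0.0
```

step_arm(
  dp=[
    [-0.34,0.7,0.06],
    [-0.34,0.7,0.06],
    [-0.34,0.7,0.06],
    [-0.34,0.7,0.06],
    [-0.34,0.67,0.06],
    [0,0,0],
    [0,0,0],
    [0,0,0],
  ],
  twist=[
    [0,0,0],
    [0,0,0],
    [0,0,0],
    [0,0,0],
    [0,0,0],
    [0,0,0],
    [0,0,0],
    [0,0,0],
  ],
)

```text
t: 30.78
eef_pos: [575.9, -409.9, 145.9]
tool_rot: [-3.106, -0.452, 0.003]
force: [-0.6, 0.2, 0.8]
gripper_width: 0.701
gripper_force: 0.0
```

```bash
python3 go.py 577.5,-410.5,107,-1.281
```

```text
t 30.78 p [ 575.9 -409.9  145.9] psi -1.281 grip 0.701 0.0 F [-0.6  0.2  0.8] tilt [-0.002  0.003]
577.5,-410.5,107,-1.281 twist z -0.01 | dp [0.035 0.027 0.972] | /8 [0.0043 0.0033 0.1215] rows>= 1
```

step_arm(
  dp=[
    [0.03,0.02,0.2],
    [0,0,0.2],
    [0,0,0.2],
    [0,0,0.2],
    [0,0,0.17],
    [0,0,0],
    [0,0,0],
    [0,0,0],
  ],
  twist=[
    [0,0,0],
    [0,0,0],
    [0,0,0],
    [0,0,0],
    [0,0,0],
    [0,0,0],
    [0,0,0],
    [0,0,0],
  ],
)

```text
t: 31.45
eef_pos: [577.9, -411.0, 109.3]
tool_rot: [3.108, 0.454, 0.001]
force: [-0.5, 1.2, 0.4]
gripper_width: 0.7
gripper_force: 0.0
```

step_arm(
  dp=[
    [0,0,0],
    [0,0,0],
    [0,0,0],
    [0,0,0],
    [0,0,0],
    [0,0,0],
    [0,0,0],
    [0,0,0],
  ],
  twist=[
    [0,0,0],
    [0,0,0],
    [0,0,0],
    [0,0,0],
    [0,0,0],
    [0,0,0],
    [0,0,0],
    [0,0,0],
  ],
  grip=-1,
  squeeze=25,
)

```text
t: 32.12
eef_pos: [578.0, -411.2, 109.9]
tool_rot: [3.108, 0.454, 0.001]
force: [0.5, 0.7, 3.8]
gripper_width: 0.278
gripper_force: 24.8
```

```bash
python3 go.py 577.5,-410.5,107,-1.281; python3 - <<'E'
from h import *
t=bot.grab_frame('top');s=bot.grab_frame('side')
a=t['img'][130:270,300:440];b=s['img'][90:190,210:310]
save(dict(img=np.hstack([cv2.resize(a,(395,395)),cv2.resize(b,(395,395))])),'p5')
E
```

```text
t 32.12 p [ 578.  -411.2  109.9] psi -1.281 grip 0.278 24.8 F [0.5 0.7 3.8] tilt [ 0.001 -0.001]
577.5,-410.5,107,-1.281 twist z 0.0 | dp [-0.008 -0.019  0.073] | /8 [-0.001  -0.0024  0.0091] rows>= 1
```

View pics/p5.png

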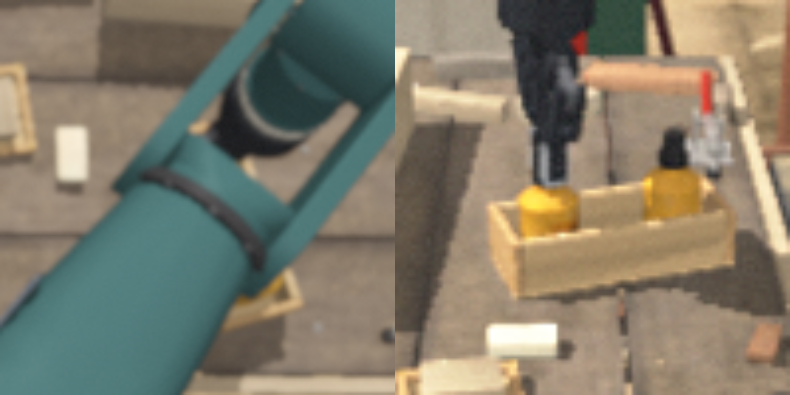

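step_arm(
  dp=[
    [0,0,-0.1],
    [0,0,0],
    [0,0,0],
    [0.05,0,0],
    [0.05,0,0],
    [0.04,0,0],
    [0,0,0],
    [0,0,0],
  ],
  twist=[
    [0,0,0],
    [0,0,0],
    [0,0,0],
    [0,0,0],
    [0,0,0],
    [0,0,0],
    [0,0,0],
    [0,0,0],
  ],
)

```text
t: 32.88
eef_pos: [583.2, -409.2, 112.8]
tool_rot: [-3.108, -0.454, 0.0]
force: [0.3, -0.6, -1.4]
gripper_width: 0.271
gripper_force: 24.6
```

step_arm(
  dp=[
    [0,0,0.05],
    [0,0,0.05],
    [0,0,0],
    [0,0,0],
    [0,0,0],
    [0,0,0],
    [0,0,0],
    [0,0,0],
  ],
  twist=[
    [0,0,0],
    [0,0,0],
    [0,0,0],
    [0,0,0],
    [0,0,0],
    [0,0,0],
    [0,0,0],
    [0,0,0],
  ],
)

```text
t: 33.55
eef_pos: [583.3, -409.5, 109.9]
tool_rot: [3.108, 0.454, 0.001]
force: [-0.2, 0.8, 3.3]
gripper_width: 0.276
gripper_force: 25.1
```

step_arm(
  dp=[
    [0,0,0],
    [0,0,0],
    [0,0,0],
    [0,0,0],
    [0,0,0],
    [0,0,0],
    [0,0,0],
    [0,0,0],
  ],
  twist=[
    [0,0,0],
    [0,0,0],
    [0,0,0],
    [0,0,0],
    [0,0,0],
    [0,0,0],
    [0,0,0],
    [0,0,0],
  ],
  grip=0.4,
)

```text
t: 34.22
eef_pos: [583.1, -409.4, 109.0]
tool_rot: [-3.108, -0.454, 0.0]
force: [0.9, -0.8, 0.8]
gripper_width: 0.7
gripper_force: 0.0
```

step_arm(
  dp=[
    [0,0,-0.1],
    [0,0,-0.2],
    [0,0,-0.3],
    [0,0,-0.4],
    [0,0,0],
    [0,0,0],
    [0,0,0],
    [0,0,0],
  ],
  twist=[
    [0,0,0],
    [0,0,0],
    [0,0,0],
    [0,0,0],
    [0,0,0],
    [0,0,0],
    [0,0,0],
    [0,0,0],
  ],
)

```text
t: 34.88
eef_pos: [582.7, -409.1, 148.1]
tool_rot: [-3.107, -0.454, 0.002]
force: [-0.2, -0.2, -0.4]
gripper_width: 0.702
gripper_force: 0.0
```

```bash
python3 go.py 475,-441,148,-1.281 475,-441,108,-1.281; python3 - <<'E'
from h import *
s=bot.grab_frame('side')
for n in('near_bottle','far_bottle','caddy'):
    print(n,[(np.round(x['at'],1),round(x['conf'],2),np.round(atz(s,x['at'],5 if n!='caddy' else 0),0)) for x in bot.place_of(s,n)[:2]])
E
```

```text
t 34.88 p [ 582.7 -409.1  148.1] psi -1.281 grip 0.702 0.0 F [-0.2 -0.2 -0.4] tilt [-0.001  0.001]
475,-441,148,-1.281 twist z 0.0 | dp [-2.809 -0.004  0.003] | /8 [-3.512e-01 -6.000e-04  3.000e-04] rows>= 3
475,-441,108,-1.281 twist z 0.0 | dp [0. 0. 1.] | /8 [0.    0.    0.125] rows>= 1
near_bottle [(array([278.5, 151.5]), 0.81, array([ 478., -446.,    5.]))]
far_bottle [(array([249.5, 157.2]), 0.67, array([ 576., -408.,    5.]))]
caddy [(array([265.1, 156.9]), 0.63, array([ 524., -418.,    0.])), (array([228.1, 231.9]), 0.4, array([629., -35.,   0.]))]
```

step_arm(
  dp=[
    [-0.5,0,0],
    [-0.5,0,0],
    [-0.5,0,0],
    [-0.5,0,0],
    [-0.5,0,0],
    [-0.31,0,0],
    [0,0,0],
    [0,0,0],
  ],
  twist=[
    [0,0,0],
    [0,0,0],
    [0,0,0],
    [0,0,0],
    [0,0,0],
    [0,0,0],
    [0,0,0],
    [0,0,0],
  ],
)

```text
t: 35.75
eef_pos: [475.4, -441.6, 149.1]
tool_rot: [-3.109, -0.452, -0.001]
force: [-0.4, 0.3, 1.0]
gripper_width: 0.702
gripper_force: 0.0
```

step_arm(
  dp=[
    [0,0,0.2],
    [0,0,0.2],
    [0,0,0.2],
    [0,0,0.2],
    [0,0,0.17],
    [0,0,0],
    [0,0,0],
    [0,0,0],
  ],
  twist=[
    [0,0,0],
    [0,0,0],
    [0,0,0],
    [0,0,0],
    [0,0,0],
    [0,0,0],
    [0,0,0],
    [0,0,0],
  ],
)

```text
t: 36.42
eef_pos: [475.6, -441.6, 110.4]
tool_rot: [3.108, 0.454, 0.0]
force: [1.2, 0.2, 0.3]
gripper_width: 0.699
gripper_force: 0.0
```

step_arm(
  dp=[
    [0,0,0],
    [0,0,0],
    [0,0,0],
    [0,0,0],
    [0,0,0],
    [0,0,0],
    [0,0,0],
    [0,0,0],
  ],
  twist=[
    [0,0,0],
    [0,0,0],
    [0,0,0],
    [0,0,0],
    [0,0,0],
    [0,0,0],
    [0,0,0],
    [0,0,0],
  ],
  grip=-1,
)

```text
t: 37.08
eef_pos: [475.7, -441.9, 111.1]
tool_rot: [3.107, 0.454, 0.001]
force: [-0.0, -0.9, 3.9]
gripper_width: 0.263
gripper_force: 24.8
```

```bash
python3 go.py
```

```text
t 37.08 p [ 475.7 -441.9  111.1] psi -1.281 grip 0.263 24.8 F [-0.  -0.9  3.9] tilt [ 0.001 -0.001]
```

```bash
python3 - <<'E'
from h import *
t=bot.grab_frame('top');s=bot.grab_frame('side')
a=t['img'][150:270,330:450];b=s['img'][110:180,230:300]
save(dict(img=np.hstack([cv2.resize(a,(395,395)),cv2.resize(b,(395,395),interpolation=cv2.INTER_CUBIC)])),'p6')
print(np.round(proj(s,[[475.7,-441.9,92],[475,-441,70]]),1),np.round(proj(t,[[475.7,-441.9,92]]),1))
E
```

```text
[[280.1 128.1]
 [280.1 134.5]] [[393.3 223.4]]
```

View pics/p6.png

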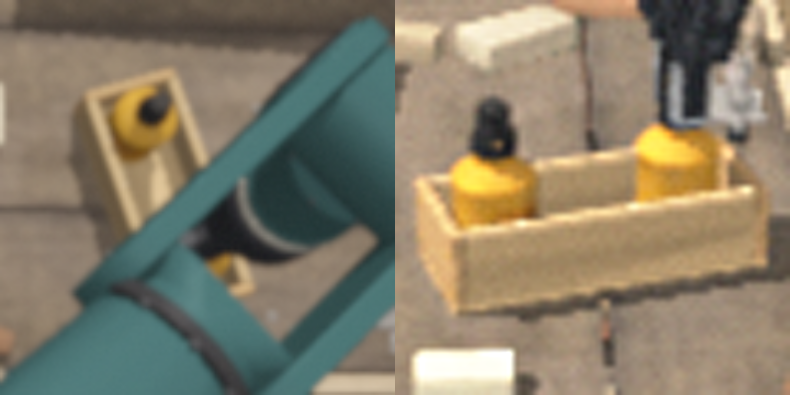

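step_arm(
  dp=[
    [0,0,-0.1],
    [0,0,0],
    [0,0,0],
    [-0.05,0,0],
    [-0.05,0,0],
    [-0.04,0,0],
    [0,0,0],
    [0,0,0],
  ],
  twist=[
    [0,0,0],
    [0,0,0],
    [0,0,0],
    [0,0,0],
    [0,0,0],
    [0,0,0],
    [0,0,0],
    [0,0,0],
  ],
)

```text
t: 37.85
eef_pos: [469.8, -443.2, 114.1]
tool_rot: [-3.108, -0.453, 0.0]
force: [-0.4, -0.7, -0.3]
gripper_width: 0.266
gripper_force: 24.5
```

step_arm(
  dp=[
    [0,0,0.05],
    [0,0,0.05],
    [0,0,0],
    [0,0,0],
    [0,0,0],
    [0,0,0],
    [0,0,0],
    [0,0,0],
  ],
  twist=[
    [0,0,0],
    [0,0,0],
    [0,0,0],
    [0,0,0],
    [0,0,0],
    [0,0,0],
    [0,0,0],
    [0,0,0],
  ],
)

```text
t: 38.52
eef_pos: [470.3, -443.4, 111.0]
tool_rot: [3.107, 0.454, 0.001]
force: [0.3, -0.5, 4.9]
gripper_width: 0.261
gripper_force: 25.2
```

step_arm(
  dp=[
    [0,0,0],
    [0,0,0],
    [0,0,0],
    [0,0,0],
    [0,0,0],
    [0,0,0],
    [0,0,0],
    [0,0,0],
  ],
  twist=[
    [0,0,0],
    [0,0,0],
    [0,0,0],
    [0,0,0],
    [0,0,0],
    [0,0,0],
    [0,0,0],
    [0,0,0],
  ],
  grip=0.4,
)

```text
t: 39.18
eef_pos: [470.0, -443.1, 110.2]
tool_rot: [-3.108, -0.454, 0.0]
force: [-0.1, -0.3, -1.3]
gripper_width: 0.699
gripper_force: 0.0
```

step_arm(
  dp=[
    [0,0,-0.1],
    [0,0,-0.2],
    [0,0,-0.3],
    [0,0,-0.4],
    [0,0,-0.3],
    [0,0,0],
    [0,0,0],
    [0,0,0],
  ],
  twist=[
    [0,0,0],
    [0,0,0],
    [0,0,0],
    [0,0,0],
    [0,0,0],
    [0,0,0],
    [0,0,0],
    [0,0,0],
  ],
)

```text
t: 39.85
eef_pos: [469.9, -443.0, 162.1]
tool_rot: [-3.108, -0.454, 0.0]
force: [0.0, -0.9, -0.8]
gripper_width: 0.699
gripper_force: 0.0
```

```bash
python3 go.py 441,-57,150,-1.281 441,-57,102.5,-1.281
```

```text
t 39.85 p [ 469.9 -443.   162.1] psi -1.281 grip 0.699 0.0 F [ 0.  -0.9 -0.8] tilt [-0.  0.]
441,-57,150,-1.281 twist z 0.0 | dp [ 2.064 -9.453  0.301] | /8 [ 0.258  -1.1817  0.0377] rows>= 10
441,-57,102.5,-1.281 twist z 0.0 | dp [0.    0.    1.188] | /8 [0.     0.     0.1484] rows>= 2
```

step_arm(
  dp=[
    [0.16,-0.73,0],
    [0.16,-0.73,0],
    [0.16,-0.73,0],
    [0.16,-0.73,0],
    [0.16,-0.73,0],
    [0.16,-0.73,0],
    [0.16,-0.73,0],
    [0.16,-0.73,0],
  ],
  twist=[
    [0,0,0],
    [0,0,0],
    [0,0,0],
    [0,0,0],
    [0,0,0],
    [0,0,0],
    [0,0,0],
    [0,0,0],
  ],
)

```text
t: 40.52
eef_pos: [451.3, -202.9, 160.9]
tool_rot: [-3.107, -0.453, 0.003]
force: [0.5, -0.2, -0.5]
gripper_width: 0.701
gripper_force: 0.0
```

step_arm(
  dp=[
    [0.16,-0.73,0],
    [0.16,-0.73,0],
    [0.16,-0.73,0],
    [0.16,-0.73,0],
    [0.15,-0.7,0],
    [0,0,0],
    [0,0,0],
    [0,0,0],
  ],
  twist=[
    [0,0,0],
    [0,0,0],
    [0,0,0],
    [0,0,0],
    [0,0,0],
    [0,0,0],
    [0,0,0],
    [0,0,0],
  ],
)

```text
t: 41.18
eef_pos: [440.9, -57.0, 161.6]
tool_rot: [3.108, 0.455, -0.002]
force: [0.7, -0.0, 0.8]
gripper_width: 0.702
gripper_force: 0.0
```

```bash
python3 go.py 441,-57,103,-1.281; python3 - <<'E'
from h import *
t=bot.grab_frame('top');s=bot.grab_frame('side')
a=t['img'][150:270,310:430];b=s['img'][110:260,230:380]
save(dict(img=np.hstack([cv2.resize(a,(395,395),interpolation=cv2.INTER_CUBIC),cv2.resize(b,(395,395),interpolation=cv2.INTER_CUBIC)])),'p7')
for n in('near_bottle','far_bottle','caddy'):
    q=[bot.place_of(f,n)[0] for f in(t,s)]
    print(n,[round(x['conf'],2) for x in q],*[np.round(v,1) for v in tri(t,q[0]['at'],s,q[1]['at'])])
print(bot.place_of(s,'loose_bottle')[:1])
E
```

```text
t 41.18 p [440.9 -57.  161.6] psi -1.28 grip 0.702 0.0 F [ 0.7 -0.   0.8] tilt [-0.001 -0.   ]
441,-57,103,-1.281 twist z 0.01 | dp [3.000e-03 1.000e-03 1.465e+00] | /8 [4.000e-04 1.000e-04 1.832e-01] rows>= 2
near_bottle [0.87, 0.81] [ 472.2 -439.6    3.3] 5.1
far_bottle [0.79, 0.82] [ 580.  -397.8   16.1] 9.1
caddy [0.58, 0.7] [ 531.9 -423.7   -7.1] 5.9
[{'at': [304.2, 223.4], 'conf': 0.92}]
```

View pics/p7.png

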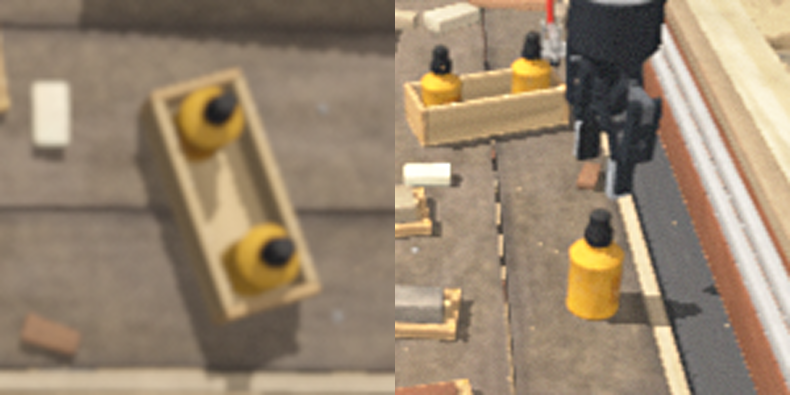

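```bash
python3 - <<'E'
from h import *
s=bot.grab_frame('side');import pickle;t=pickle.load(open('f0.pkl','rb'))[0]
print(np.round(proj(s,[[441,-57,91],[441,-57,30],[441,-57,140],[436,-57,91]]),1))
print(np.round(proj(t,[[441,-57,106],[441,-57,30]]),1))
E
```

```text
[[306.2 195.3]
 [304.4 215.7]
 [307.8 177.6]
 [308.3 195.2]]
[[240.1 234.6]
 [241.2 239. ]]
```

step_arm(
  dp=[
    [-0.07,-0.02,0.3],
    [0,0,0.3],
    [0,0,0.3],
    [0,0,0.3],
    [0,0,0.2],
    [0,0,0.08],
    [0,0,0],
    [0,0,0],
  ],
  twist=[
    [0,0,0],
    [0,0,0],
    [0,0,0],
    [0,0,0],
    [0,0,0],
    [0,0,0],
    [0,0,0],
    [0,0,0],
  ],
)

```text
t: 42.35
eef_pos: [438.4, -56.9, 103.2]
tool_rot: [-3.109, -0.454, -0.0]
force: [-0.1, -1.0, 0.6]
gripper_width: 0.701
gripper_force: 0.0
```

step_arm(
  dp=[
    [0,0,0],
    [0,0,0],
    [0,0,0],
    [0,0,0],
    [0,0,0],
    [0,0,0],
    [0,0,0],
    [0,0,0],
  ],
  twist=[
    [0,0,0],
    [0,0,0],
    [0,0,0],
    [0,0,0],
    [0,0,0],
    [0,0,0],
    [0,0,0],
    [0,0,0],
  ],
  grip=-1,
  squeeze=40,
)

```text
t: 43.02
eef_pos: [438.8, -56.9, 103.9]
tool_rot: [3.108, 0.454, 0.003]
force: [0.1, 1.7, 5.5]
gripper_width: 0.261
gripper_force: 39.6
```

```bash
python3 go.py 437.5,-57,190,-1.281 526,-426,190,-1.281
```

```text
t 43.02 p [438.8 -56.9 103.9] psi -1.281 grip 0.261 39.6 F [0.1 1.7 5.5] tilt [0.002 0.   ]
437.5,-57,190,-1.281 twist z 0.0 | dp [-0.033 -0.006 -2.151] | /8 [-0.0042 -0.0008 -0.2689] rows>= 3
526,-426,190,-1.281 twist z 0.0 | dp [-0.516  9.473 -0.   ] | /8 [-0.0645  1.1841 -0.    ] rows>= 10
```

step_arm(
  dp=[
    [0,0,-0.2],
    [0,0,-0.3],
    [0,0,-0.35],
    [0,0,-0.4],
    [0,0,-0.4],
    [0,0,-0.3],
    [0,0,-0.2],
    [0,0,0],
  ],
  twist=[
    [0,0,0],
    [0,0,0],
    [0,0,0],
    [0,0,0],
    [0,0,0],
    [0,0,0],
    [0,0,0],
    [0,0,0],
  ],
)

```text
t: 43.68
eef_pos: [439.0, -57.2, 190.7]
tool_rot: [3.107, 0.454, 0.004]
force: [0.4, -0.4, -1.0]
gripper_width: 0.265
gripper_force: 39.4
```

step_arm(
  dp=[
    [-0.03,0.3,0],
    [-0.03,0.5,0],
    [-0.04,0.65,0],
    [-0.04,0.7,0],
    [-0.04,0.7,0],
    [-0.04,0.7,0],
    [-0.04,0.7,0],
    [-0.04,0.7,0],
  ],
  twist=[
    [0,0,0],
    [0,0,0],
    [0,0,0],
    [0,0,0],
    [0,0,0],
    [0,0,0],
    [0,0,0],
    [0,0,0],
  ],
)

```text
t: 44.35
eef_pos: [482.6, -252.0, 187.0]
tool_rot: [-3.107, -0.453, 0.004]
force: [1.1, -0.3, -1.6]
gripper_width: 0.262
gripper_force: 39.5
```

step_arm(
  dp=[
    [-0.04,0.7,0],
    [-0.04,0.7,0],
    [-0.04,0.7,0],
    [-0.04,0.7,0],
    [-0.03,0.6,0],
    [-0.03,0.5,0],
    [0,0.2,0],
    [0,0,0],
  ],
  twist=[
    [0,0,0],
    [0,0,0],
    [0,0,0],
    [0,0,0],
    [0,0,0],
    [0,0,0],
    [0,0,0],
    [0,0,0],
  ],
)

```text
t: 45.02
eef_pos: [520.9, -411.6, 186.4]
tool_rot: [-3.107, -0.45, 0.004]
force: [0.1, -0.0, -1.1]
gripper_width: 0.261
gripper_force: 39.5
```

step_arm(
  dp=[
    [0,0,0],
    [0,0,0],
    [0,0,0],
    [0,0,0],
    [0,0,0],
    [0,0,0],
    [0,0,0],
    [0,0,0],
  ],
  twist=[
    [0,0,0],
    [0,0,0],
    [0,0,0],
    [0,0,0],
    [0,0,0],
    [0,0,0],
    [0,0,0],
    [0,0,0],
  ],
)

```text
t: 45.68
eef_pos: [521.9, -409.5, 189.2]
tool_rot: [3.108, 0.454, 0.0]
force: [-0.5, -0.9, -0.2]
gripper_width: 0.261
gripper_force: 39.5
```

```bash
python3 go.py 526,-426,109,-1.281; python3 - <<'E'
from h import *
t=bot.grab_frame('top');s=bot.grab_frame('side')
a=t['img'][150:270,310:430];b=s['img'][80:180,220:320]
save(dict(img=np.hstack([cv2.resize(a,(395,395),interpolation=cv2.INTER_CUBIC),cv2.resize(b,(395,395),interpolation=cv2.INTER_CUBIC)])),'p8')
E
```

```text
t 45.68 p [ 521.9 -409.5  189.2] psi -1.281 grip 0.261 39.5 F [-0.5 -0.9 -0.2] tilt [ 0. -0.]
526,-426,109,-1.281 twist z 0.01 | dp [-0.019  0.424  2.006] | /8 [-0.0024  0.053   0.2508] rows>= 3
```

View pics/p8.png

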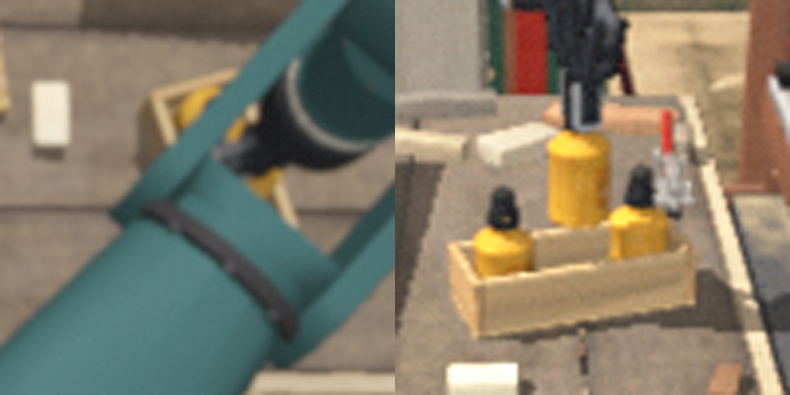

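step_arm(
  dp=[
    [-0.02,0.14,0],
    [0,0.14,0],
    [0,0.14,0],
    [0,0,0.2],
    [0,0,0.2],
    [0,0,0.2],
    [0,0,0.2],
    [0,0,0],
  ],
  twist=[
    [0,0,0],
    [0,0,0],
    [0,0,0],
    [0,0,0],
    [0,0,0],
    [0,0,0],
    [0,0,0],
    [0,0,0],
  ],
)

```text
t: 46.45
eef_pos: [524.8, -424.8, 153.3]
tool_rot: [-3.104, -0.453, 0.006]
force: [-0.5, -0.5, -1.9]
gripper_width: 0.262
gripper_force: 39.5
```

step_arm(
  dp=[
    [0,0,0.1],
    [0,0,0.1],
    [0,0,0.1],
    [0,0,0.1],
    [0,0,0.1],
    [0,0,0.1],
    [0,0,0],
    [0,0,0],
  ],
  twist=[
    [0,0,0],
    [0,0,0],
    [0,0,0],
    [0,0,0],
    [0,0,0],
    [0,0,0],
    [0,0,0],
    [0,0,0],
  ],
)

```text
t: 47.12
eef_pos: [525.7, -425.9, 132.6]
tool_rot: [-3.108, -0.454, 0.001]
force: [-1.0, -0.0, -1.1]
gripper_width: 0.261
gripper_force: 39.5
```

```bash
python3 go.py 526,-426,109,-1.281
```

```text
t 47.12 p [ 525.7 -425.9  132.6] psi -1.281 grip 0.261 39.5 F [-1.  -0.  -1.1] tilt [-0.001  0.001]
526,-426,109,-1.281 twist z 0.0 | dp [0.005 0.005 0.589] | /8 [0.0007 0.0006 0.0736] rows>= 1
```

Force stays clean (just the bottle's weight). Final lowering.

step_arm(
  dp=[
    [0,0,0.1],
    [0,0,0.1],
    [0,0,0.1],
    [0,0,0.1],
    [0,0,0.1],
    [0,0,0.04],
    [0,0,0.03],
    [0,0,0],
  ],
  twist=[
    [0,0,0],
    [0,0,0],
    [0,0,0],
    [0,0,0],
    [0,0,0],
    [0,0,0],
    [0,0,0],
    [0,0,0],
  ],
)

```text
t: 47.78
eef_pos: [525.8, -425.9, 109.8]
tool_rot: [-3.108, -0.454, 0.001]
force: [-0.1, 0.2, -1.3]
gripper_width: 0.259
gripper_force: 39.5
```

```bash
python3 go.py 526,-426,109,-1.281
```

```text
t 47.78 p [ 525.8 -425.9  109.8] psi -1.281 grip 0.259 39.5 F [-0.1  0.2 -1.3] tilt [-0.     0.001]
526,-426,109,-1.281 twist z 0.0 | dp [0.005 0.004 0.02 ] | /8 [0.0006 0.0005 0.0025] rows>= 1
```

step_arm(
  dp=[
    [0,0,0.02],
    [0,0,0.02],
    [0,0,0],
    [0,0,0],
    [0,0,0],
    [0,0,0],
    [0,0,0],
    [0,0,0],
  ],
  twist=[
    [0,0,0],
    [0,0,0],
    [0,0,0],
    [0,0,0],
    [0,0,0],
    [0,0,0],
    [0,0,0],
    [0,0,0],
  ],
)

```text
t: 48.45
eef_pos: [526.0, -426.2, 109.1]
tool_rot: [3.108, 0.454, 0.001]
force: [0.5, -0.8, 1.7]
gripper_width: 0.263
gripper_force: 39.7
```

step_arm(
  dp=[
    [0,0,0],
    [0,0,0],
    [0,0,0],
    [0,0,0],
    [0,0,0],
    [0,0,0],
    [0,0,0],
    [0,0,0],
  ],
  twist=[
    [0,0,0],
    [0,0,0],
    [0,0,0],
    [0,0,0],
    [0,0,0],
    [0,0,0],
    [0,0,0],
    [0,0,0],
  ],
  grip=0.4,
)

```text
t: 49.12
eef_pos: [525.9, -426.0, 108.7]
tool_rot: [-3.109, -0.454, -0.0]
force: [-0.8, -0.4, -0.1]
gripper_width: 0.697
gripper_force: 0.0
```

step_arm(
  dp=[
    [0,0,-0.1],
    [0,0,-0.2],
    [0,0,-0.4],
    [0,0,-0.6],
    [0,0,-0.7],
    [0,0,-0.7],
    [0,0,0],
    [0,0,0],
  ],
  twist=[
    [0,0,0],
    [0,0,0],
    [0,0,0],
    [0,0,0],
    [0,0,0],
    [0,0,0],
    [0,0,0],
    [0,0,0],
  ],
)

```text
t: 49.78
eef_pos: [526.9, -427.0, 221.0]
tool_rot: [3.103, 0.453, 0.007]
force: [-0.4, 0.2, -0.2]
gripper_width: 0.701
gripper_force: 0.0
```

step_arm(
  dp=[
    [-0.4,-0.7,0],
    [-0.4,-0.7,0],
    [-0.4,-0.7,0],
    [-0.4,-0.7,0],
    [-0.4,-0.7,0],
    [-0.4,-0.7,0],
    [-0.2,-0.7,0],
    [0,-0.7,0],
  ],
  twist=[
    [0,0,0],
    [0,0,0],
    [0,0,0],
    [0,0,0],
    [0,0,0],
    [0,0,0],
    [0,0,0],
    [0,0,0],
  ],
)

```text
t: 50.45
eef_pos: [359.8, -239.8, 215.1]
tool_rot: [-3.107, -0.451, 0.004]
force: [0.6, -0.0, -0.3]
gripper_width: 0.701
gripper_force: 0.0
```

step_arm(
  dp=[
    [0,-0.7,0],
    [0,-0.7,0],
    [0,-0.7,0],
    [0,-0.7,0],
    [0,-0.7,0],
    [0,0,0],
    [0,0,0],
    [0,0,0],
  ],
  twist=[
    [0,0,0],
    [0,0,0],
    [0,0,0],
    [0,0,0],
    [0,0,0],
    [0,0,0],
    [0,0,0],
    [0,0,0],
  ],
)

```text
t: 51.12
eef_pos: [322.0, -107.1, 216.1]
tool_rot: [-3.108, -0.454, 0.001]
force: [-0.3, -0.2, 0.5]
gripper_width: 0.698
gripper_force: 0.0
```

```bash
python3 go.py; python3 - <<'E'
from h import *
t=bot.grab_frame('top');s=bot.grab_frame('side')
a=t['img'][130:270,150:430];b=s['img'][90:300,180:340]
save(dict(img=np.hstack([cv2.resize(a,(480,240),interpolation=cv2.INTER_CUBIC)[:240],np.zeros((240,10,3),np.uint8),cv2.resize(b,(183,240))])),'p9')
save(dict(img=np.vstack([cv2.resize(a,(600,300),interpolation=cv2.INTER_CUBIC),np.hstack([cv2.resize(b,(229,300)),cv2.resize(s['img'][100:180,220:320],(371,300))])])),'p9b')
E
```

```text
t 51.12 p [ 322.  -107.1  216.1] psi -1.281 grip 0.698 0.0 F [-0.3 -0.2  0.5] tilt [-0.001 -0.   ]
```

View pics/p9b.png

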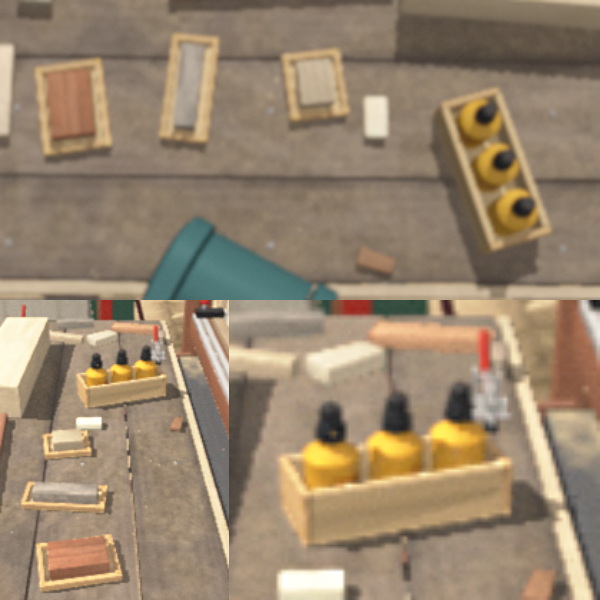

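```bash
python3 -c "
from bench import bot
print(bot.job_done())"
```

```text
the job is handed in; nothing more can be done
None
```

I handed the job in at about 51 s: the final pictures show each offcut in its own tray and all three bottles upright in the caddy, with the loose one in the middle and the gripper clear, but the hand-in returned no verdict.

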